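# Clamp an embroidery hoop frame with the extension bar

### The job

Fit the socket of the steel extension bar down over the stub lever of the fixture's toggle clamp and, holding the bar, swing the lever clockwise (seen from above) past its dead point until it snaps fully home, so that the white hoop frame is pressed against the fixture's fence. Move the lever with the bar only, not with the gripper itself. Then take the bar off, lay it flat on the floor of the plywood tray beside the block that lies there, and leave the other things on the bench where they are.

Things in the scene. Friction and masses are not known exactly. Their poses are not given: they have to be found in the camera images.
- fixture: Clamping fixture, fixed at a varying place and yaw: grey steel plate 170 x 245 mm, 12 mm thick. Origin under the clamp's pivot, at bench height. Plate spans x -85..85 and y -200..+45 mm. -y: the direction in which the clamp pushes, towards the hoop frame and the dark fence (34 mm high) at the plate's end; +x points away from the robot, +y to its left (within 0.25 rad).
- pivot (a point): The lever's vertical pivot axis, at mid-height of the lever, 42 mm above the bench. Axes as the fixture's. A round knuckle of radius 16 mm surrounds it, from 32 to 54 mm above the bench (its cap reaches 58 mm).
- stub: The bare steel stub lever: 12 mm wide, 16 mm high (34 to 50 mm above the bench), ending 78 mm from the pivot axis. Origin on the pivot axis at bench height; x outwards along the lever, z up. Turns with joint lever.
- lever_stub (a point): Point in the stub lever, 54 mm out from the pivot axis, at mid-height (42 mm above the bench). x axis: outwards along the lever; z up.
- lever (a joint): Lever angle, rad, growing clockwise seen from above. 0 = open stop: lever points to 190 degrees in the fixture's x-y axes, towards the robot; 1.5 = locked stop: 104 degrees, about along fixture +y. Starts open, 0 to 0.08. A spring drives it back towards open until the dead point at 1.30, strongest (about 1 N m) near 0.6; past 1.30 it snaps by itself to 1.5 and stays.
- ext_bar: The extension bar: steel, 200 mm long, 30 mm high, about 0.4 kg, lying on the bench the way up it is used. Origin on its underside, 125 mm from the socket end; x along the bar to the handle end, z up. Socket (bright, first 70 mm): inverted channel 26 mm wide outside, 18 inside, 22 mm deep under an 8 mm roof, open below and at its end. Handle (dark, the other 130 mm): solid, 22 mm wide.
- bar_grip (a point): Point to grip on the bar's dark handle, at half height (15 mm above the bar's underside), 125 mm from its socket end, near the centre of mass. x axis along the bar from socket end to handle end; the handle reaches from 55 mm before to 75 mm after this point and is 22 mm wide.
- bar_socket (a point): Point in the bar's channel, 30 mm from its socket end, 13 mm above its underside (95 mm before bar_grip along x; same axes). The bar is fitted when this point is at lever_stub and the x axes agree: then 3 mm are free at each side of the stub, 8 mm or more lengthwise either way, and 1 mm above the stub.
- hoop_center (a point): Centre, at half height, of the white plastic hoop frame: an open rectangle 120 x 90 mm (fixture's x and y), 14 mm high with thin steel plates on top, loose on the fixture plate between two steel rails. It starts 5 to 10 mm short of the fence; the clamp's rubber pad pushes it there.
- nest_home (a point): Point of the fixture at which hoop_center lies when the frame is against the fence: 136 mm from the pivot along the fixture's -y, 19 mm above the bench. Axes as the fixture's.
- tray: Open plywood tray on the bench, fixed, 270 mm (x) by 130 mm (y), 22 mm high, walls and floor 5 mm thick; origin at the centre of its underside. It stands on the robot's left or right, the bar on the other side.
- cone_a: Thread cone, 58 mm wide at the foot, 130 mm high, standing near the bar, about 85 to 115 mm from its middle; origin under its centre.
- cone_b: Grey thread cone, 58 mm wide, 140 mm high, standing on the bench just past the lever's locked side; origin under its centre.
- jar: Jar 48 mm wide, 85 mm high, standing just outside the lever's open side; origin under its centre.
- bobbin_tin: Flat round bobbin tin 44 mm wide, 12 mm high, on the bench under the arc of the bar (the fitted bar passes above it); origin under its centre.
- driver: Screwdriver 170 mm long lying beyond the fixture.
- spacer: Aluminium spacer block 50 x 24 x 16 mm lying in the tray along its +y wall, its middle about 42 mm from the tray's middle line and at varying x; origin under its centre. It stays there: the bar goes beside it.
- oil: Small oil bottle 40 mm wide, 110 mm high, standing by the tray's +x end; origin under its centre.
- bracket_arm: Flat steel bracket arm 170 x 22 x 8 mm lying beside the bar, about 75 mm from it; origin under its centre, x along it.
There are look-alikes about, which are no part of the job. Leave any yellow look-alike of the ext_bar alone. Of the things shaped like the part that bears hoop_center, the white one is meant.

How it is judged:
By the outcome, as a careful person would: the job done as asked, in the order asked, and still so for the second after the job is handed in, with the robot touching nothing.
It also fails if it takes over 54 s, if anything falls off the work surface, if the arm or the gripper's body presses on something with over 40 N, if the wrist force passes 120 N, or if a joint passes its speed limit or range.

### The arm

A 7-joint arm with a two-finger parallel gripper is mounted at the origin on the work surface. World frame = base frame: x ahead of the robot, y to its left, z up, the work surface at z = 0. Lengths are in m, angles in rad, forces in N, time in s.
With the tool pointing down it reaches from about 0.425 to 0.875 m from the base axis. Payload 4.7 kg.
Tool frame: the origin (TCP) lies at the very end of the fingers, on their centre line; the grasp point (between the pads) lies 19 mm behind it; z points along the fingers, y is the line along which they close (so a half turn about z gives the same grasp; the last joint's range is limited). The gripper opens to 87 mm and grips with 3 to 60 N. Pads are 19 mm wide; open, the fingers measure 117 mm over their backs; the gripper's body (75 mm by 190 mm) begins 51 mm behind the grasp point.
Start: joints at [-1.268, 0.321, -0.07, 1.45, 0.023, 1.371, -0.057], TCP at [0.185, 0.623, 0.223] pointing down, gripper open.
Joint ranges: [-2.86, 2.86], [-0.3, 2.09], [-1.38, 1.24], [0.06, 2.45], [-1.56, 4.7], [0.09, 2.05], [-2.69, 2.69]. Speed limits (rad/s): [2.57, 2.57, 3.14, 3.14, 3.14, 3.14, 3.14].

### API

Orientations are given as a rotation vector (axis times angle).
In Python, from bench import ctrl, vision gives the robot as it stands.
- The arm moves only by the tool jog_arm, never from a script. Its argument "increments" is a list of rows, each an object of numbers: "tx", "ty", "tz": the shift along the tool's x, y, z in mm; "wx", "wy", "wz": the turn, a rotation vector about the tool's x, y, z in rad; "gripper": the opening, from 0 (shut) to 1 (fully open). In form: [{"tx": .., "ty": .., "tz": .., "wx": .., "wy": .., "wz": .., "gripper": ..}, ...]. A call has exactly 5 rows; each row is the pose to reach, as a shift and turn from the pose commanded when the call began, along the tool's axes at that moment; what a row does not reach only later rows make up. A row lasts 1/12 s, in which the tool goes at most 41.7 mm and 7.16 degrees, less where a joint would pass 70% of its speed; a pose out of reach is approached as far as the arm can. A call with a gripper value outside its range is refused whole. The fingers move at their own pace and stop on an object; "grip_force" is the grip in N (left out, the last holds). Time passes only in rows, so rows that repeat a pose let the fingers close, or fill a call up. It gives the time, the measured TCP pose, the force, the opening and the grip force at its end, in the units of the state.
- ctrl.get_state(): the state, without advancing time (a new reading comes with each control period).
- vision.get_image(name): name is "side" or "top"; returns a dict with "color" (420x560x3 uint8, blue, green, red), "fx", "fy", "cx", "cy" (pixels), "extrinsics" (4x4, takes a point from world to camera coordinates). Camera axes: x right, y down, z forward; pixel columns grow to the right and rows downward; lengths in m; the calibration is good to about 2 mm. A picture is of the moment at which its call begins. There is no depth.
- ctrl.close_job(): hands the job in; it is judged then, once.
Trained networks look in the newest picture that a camera, given by its name, has taken for a name from the list of things; names that differ only in an ending like _2 or _b are one class to them, and where a whole thing is asked for, a point or a joint stands for the part that bears it (a point fixed in the world has none). Each returns a list of dicts, best first, with "conf" (0 to 1); they miss things now and then, are a little off and sometimes report something else, mostly with a low value. They report only what shows in the picture. A call takes as long as a camera call. They do not tell look-alikes from the thing itself.
- vision.spot_in(camera, thing): "bbox" ([left, top, right, bottom] in pixels, round what is visible of it).
The state is a dict: "time": time; "joint_positions": joint angles; "qd": joint speeds; "joint_torque": joint torques, N m; "position": TCP position; "tool_rot": TCP orientation; "ft_force": force on the tool from outside, world axes, zero at the start; "torque": the same for the moment, N m; "grip_width": opening from 0.0 (shut) to 1.0 (fully open); "grip_force": force on a finger pad.
Only numpy, scipy, OpenCV 4.12 (cv2) and the standard library are available. Lean on these libraries where they do the work, as an engineer would, in place of code of your own. Each camera call takes 0.05 s, during which the arm holds its last target. There are 200 camera calls.

## Working session

There is one attempt and no reset: what is moved stays moved. The work goes in short steps, Python scripts to look and compute and a tool call to move; the robot and the scene stay as the last step left them, time stands still between calls to the robot, and variables do not carry over. Pictures are saved under pics/ and viewed, at most 10 in all, crops included, and the job is handed in when it is done.

Besides the shell and the picture viewer there is one more tool, called by a JSON object that holds its "fn" and its "kwargs", one argument or row to a line. jog_arm: Moves the arm, as the interface text tells. Its arguments: {"type":"object","properties":{"increments":{"type":"array"},"grip_force":{"type":"number"}},"required":["increments"]}

```bash
mkdir -p pics; ls; cat > h.py <<'E'
import numpy as np, cv2
from bench import ctrl, vision
def img(n,f=None):
    d=vision.get_image(n)
    if f: cv2.imwrite('pics/'+f,d['color'])
    return d
def ray(d,u,v,z):
    E=np.array(d['extrinsics']);R=E[:3,:3];t=E[:3,3]
    c=-R.T@t; r=R.T@np.array([(u-d['cx'])/d['fx'],(v-d['cy'])/d['fy'],1])
    return c+r*(z-c[2])/r[2]
def proj(d,p):
    E=np.array(d['extrinsics']);q=E[:3,:3]@np.array(p)+E[:3,3]
    return [round(float(d['fx']*q[0]/q[2]+d['cx']),1),round(float(d['fy']*q[1]/q[2]+d['cy']),1)]
E
python3 - <<'E'
from h import *
t=img('top','t0.png');s=img('side','s0.png')
for d in(t,s):
    E=np.array(d['extrinsics']);print((-E[:3,:3].T@E[:3,3]).round(3),d['fx'],d['cx'],d['cy'],E[:3,:3].round(3).tolist())
print(ctrl.get_state())
E
```

```text
pics
[ 0.285 -0.02   1.322] 472.2761521506148 286.75222633735905 210.90894985899038 [[0.028, -1.0, 0.005], [-0.98, -0.029, -0.199], [0.199, 0.001, -0.98]]
[-0.087 -0.625  0.591] 403.5201662232213 277.27079355140694 206.616272796644 [[0.69, -0.724, 0.015], [-0.373, -0.373, -0.85], [0.621, 0.58, -0.527]]
{'time': 0.1, 'joint_positions': array([-1.26791254,  0.32175429, -0.07011467,  1.45159377,  0.02261304,
        1.37082469, -0.0568941 ]), 'qd': array([ 0.00019668,  0.00014168, -0.00084589, -0.00332834,  0.00042331,
       -0.00048196,  0.0015511 ]), 'joint_torque': array([ 5.50475181e-05, -4.92573810e+01, -4.05655727e-01, -3.13400352e+01,
       -6.40728953e-02,  3.94943298e-02,  7.03102319e-05]), 'position': array([0.18499594, 0.6225707 , 0.22154716]), 'tool_rot': array([-4.51920833e-01, -3.10875677e+00,  2.80461262e-03]), 'ft_force': array([-0.13674663, -0.95935308,  0.44867125]), 'torque': array([-0.04108287,  0.01094578,  0.01012058]), 'grip_force': 0.0, 'grip_width': 0.9996477318940041}
```

View pics/t0.png

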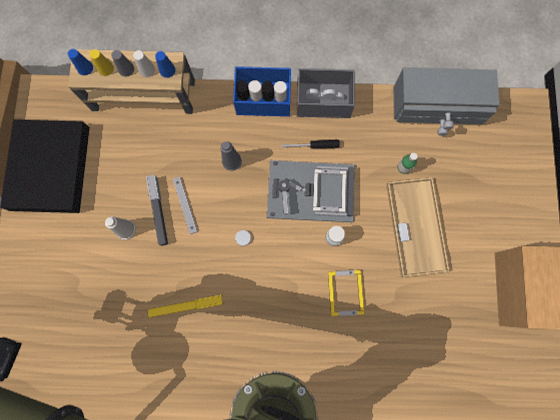

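View pics/s0.png

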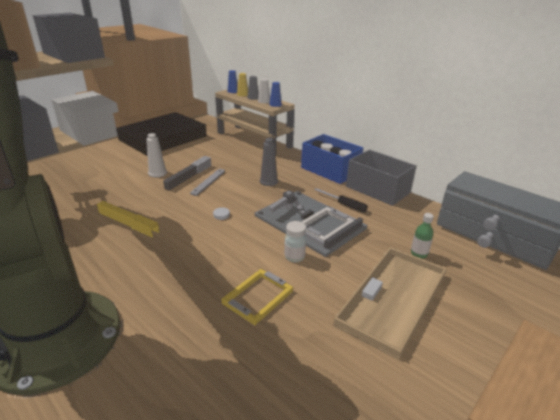

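```bash
python3 - <<'E'
from h import *
for n in ['ext_bar','bar_socket','stub','fixture','tray','spacer','cone_b','jar','bobbin_tin','bracket_arm','cone_a','oil','hoop_center','pivot']:
    print(n,[( [round(float(x)) for x in b['bbox']],round(float(b['conf']),2)) for b in vision.spot_in('top',n)][:3])
E
```

```text
ext_bar [([148, 175, 170, 245], 0.92), ([148, 292, 223, 314], 0.69), ([389, 177, 447, 278], 0.64)]
bar_socket [([148, 296, 221, 318], 0.87), ([267, 158, 354, 220], 0.62), ([148, 175, 171, 245], 0.58)]
stub [([280, 178, 299, 214], 0.79)]
fixture [([265, 162, 351, 219], 0.71)]
tray [([385, 178, 447, 276], 0.78)]
spacer [([397, 226, 410, 244], 0.75), ([267, 162, 352, 220], 0.49)]
cone_b [([109, 217, 137, 241], 0.96), ([224, 143, 240, 172], 0.58), ([146, 174, 169, 244], 0.34)]
jar [([323, 226, 346, 248], 0.53), ([270, 158, 353, 223], 0.2)]
bobbin_tin []
bracket_arm [([172, 175, 195, 235], 0.77)]
cone_a [([109, 217, 137, 241], 0.96), ([224, 143, 240, 172], 0.58), ([146, 174, 169, 244], 0.34)]
oil [([397, 154, 420, 174], 0.53)]
hoop_center [([330, 270, 363, 316], 0.61), ([313, 167, 347, 211], 0.57)]
pivot [([268, 159, 357, 220], 0.95), ([234, 229, 248, 243], 0.42)]
```

The candidates for the bar in the top picture are the steel bar at (157,210), the yellow look-alike at (185,306), which I rule out, and the flat bracket arm at (186,205). The white hoop is in the fixture at (331,190), and the yellow one is at (347,293). Next I'll check my choice in one close crop.

```bash
python3 - <<'E'
from h import *
c=cv2.imread('pics/t0.png')
a=cv2.resize(c[165:255,100:205],None,fx=5,fy=5,interpolation=cv2.INTER_CUBIC)[:450,:]
b=cv2.resize(c[155:227,260:360],None,fx=6,fy=6,interpolation=cv2.INTER_CUBIC)
o=np.zeros((590,800,3),np.uint8)
a=cv2.resize(c[168:248,100:200],None,fx=4,fy=4,interpolation=cv2.INTER_CUBIC)
b=cv2.resize(c[158:223,262:362],None,fx=4,fy=4,interpolation=cv2.INTER_CUBIC)
s=cv2.imread('pics/s0.png')
e=cv2.resize(s[150:210,155:255],None,fx=4,fy=4,interpolation=cv2.INTER_CUBIC)
f=cv2.resize(s[180:250,245:345],None,fx=4,fy=4,interpolation=cv2.INTER_CUBIC)[:270]
o[:320,:400]=a;o[:260,400:]=b;o[320:560,:400]=e;o[320:590,400:]=f
cv2.imwrite('pics/c0.png',o)
E
```

```text
(no output)
```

View pics/c0.png

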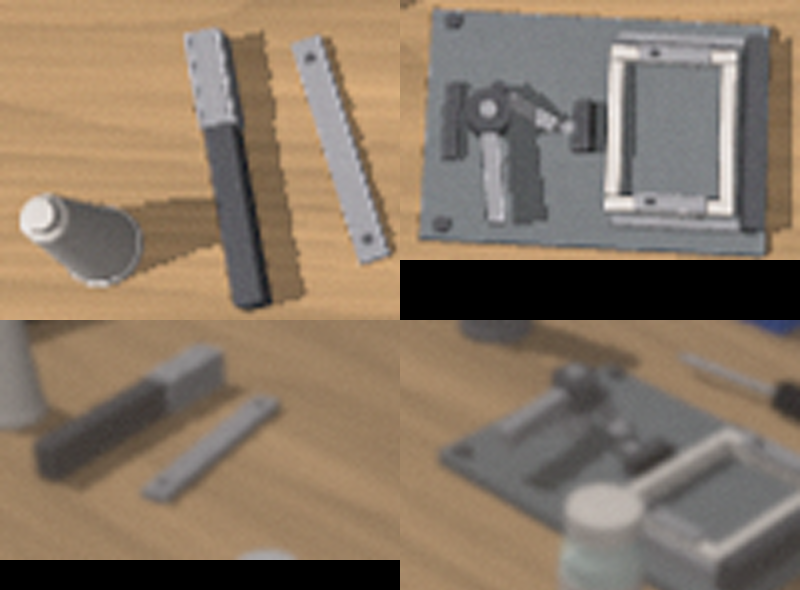

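The crop confirms the bar: bright socket at the far end (152,178) and dark handle at the near end (163,243). The stub lever runs from the pivot at about (284,185) to (286,213). Next I'll fit poses by silhouette.

```bash
cat > fit.py <<'E'
from h import *
from scipy.optimize import minimize
K=4
def box(x0,x1,y0,y1,z0,z1): return np.array([[x,y,z] for x in(x0,x1) for y in(y0,y1) for z in(z0,z1)])
BAR=[box(-.125,-.055,-.013,.013,0,.03),box(-.055,.075,-.011,.011,0,.03)]
FIX=[box(-.085,.085,-.2,.045,0,.012)]
def place(P,q):
    c,s=np.cos(q[2]),np.sin(q[2]); R=np.array([[c,-s,0],[s,c,0],[0,0,1]])
    z=q[3] if len(q)>3 else 0
    return P@R.T+[q[0],q[1],z]
def sil(d,boxes,q,roi):
    x0,y0,x1,y1=roi; m=np.zeros(((y1-y0)*K,(x1-x0)*K),np.uint8)
    for b in boxes:
        p=np.array([proj(d,r) for r in place(b,q)]); p=((p-[x0,y0]+.5)*K-.5)
        h=cv2.convexHull(p.astype(np.float32)); cv2.fillConvexPoly(m,np.round(h*16).astype(np.int32),255,shift=4)
    return cv2.resize(m,(x1-x0,y1-y0),interpolation=cv2.INTER_AREA)/255.
def mask(d,roi,smax=60):
    x0,y0,x1,y1=roi; hsv=cv2.cvtColor(d['color'],cv2.COLOR_BGR2HSV)[y0:y1,x0:x1].astype(float)
    return np.clip((smax+15-hsv[...,1])/30,0,1)
def fit(obs,boxes,q0,step=(.01,.01,.08)):
    f=lambda q:sum(np.sum((sil(d,boxes,q,r)-m)**2) for d,r,m in obs)
    q=np.array(q0,float)
    for k in(1,.3):
        S=np.vstack([q]+[q+np.eye(3)[i]*step[i]*k for i in range(3)])
        r=minimize(f,q,method='Nelder-Mead',options=dict(initial_simplex=S,xatol=1e-5,fatol=1e-3,maxiter=200)); q=r.x
    return q,r.fun
E
python3 - <<'E'
from fit import *
t=img('top');s=img('side')
# bar guess
a=ray(t,150,178,.03);b=ray(t,163,243,.03);print('bar ends',a,b,np.linalg.norm(a-b))
u=(b-a)/np.linalg.norm(b-a);o=a+.125*u;q0=[o[0],o[1],np.arctan2(u[1],u[0])]
def big(d,roi,seed):
    m=mask(d,roi);n,l=cv2.connectedComponents((m>.5).astype(np.uint8))
    k=l[seed[1]-roi[1],seed[0]-roi[0]];g=cv2.dilate((l==k).astype(np.uint8),np.ones((3,3)));return m*g
rt=(140,168,176,252);rs=(155,145,222,195)
mt=big(t,rt,(160,225));ms=big(s,rs,(185,175))
cv2.imwrite('/tmp/mt.png',mt*255);print(mt.sum(),ms.sum(),sil(t,BAR,q0,rt).sum(),sil(s,BAR,q0,rs).sum())
for ob in([(t,rt,mt)],[(s,rs,ms)],[(t,rt,mt),(s,rs,ms)]): print('bar',fit(ob,BAR,q0))
# fixture
c=[ray(t,u,v,.012) for u,v in((271,161),(266,217),(450,1))][:2];print(c)
FIX2=FIX+[box(-.085,.085,-.2,-.19,0,.034)]
m=ray(t,284,185,.05);rf=(258,152,364,230)
mf=mask(t,rf,80);n,l=cv2.connectedComponents((mf>.5).astype(np.uint8));k=l[210-152,280-258];mf=(l==k)*1.0
mf=cv2.morphologyEx(mf,cv2.MORPH_CLOSE,np.ones((9,9)));mf=cv2.morphologyEx(mf,cv2.MORPH_OPEN,np.ones((5,5)))
print('fix',m,mf.sum(),fit([(t,rf,mf)],FIX2,[m[0],m[1],-.05]))
o=np.hstack([cv2.resize(x,(280,280)) for x in(mt,ms,mf)]);
E
```

```text
bar ends [0.63030351 0.36971796 0.03      ] [0.44675029 0.3181852  0.03      ] 0.19064996318693223
711.1999999999999 589.9333333333334 784.1607843137255 674.3960784313725
bar (array([ 0.51869653,  0.34076487, -2.89110317]), np.float64(41.302229911572475))
bar (array([ 0.52109464,  0.34186313, -2.87543742]), np.float64(44.274986543637056))
bar (array([ 0.51949454,  0.34126201, -2.88826138]), np.float64(94.70750480584391))
[array([0.69626796, 0.03026127, 0.012     ]), array([0.53113401, 0.03861578, 0.012     ])]
fix [ 0.61589904 -0.00973759  0.05      ] 5043.0 (array([ 0.61522761, -0.0073526 , -0.02244954]), np.float64(55.246443675509425))[ WARN:0@1.212] global loadsave.cpp:1063 imwrite_ Unsupported depth image for selected encoder is fallbacked to CV_8U.
```

```bash
python3 - <<'E'
from fit import *
t=img('top');s=img('side')
P=lambda u,v,z:ray(t,u,v,z)[:2].round(3)
print('pivot cap',P(284,185,.058),'stub tip',P(285.75,213,.05))
# cones: top centre and foot
print('coneb top',P(227,146,.14),'foot',P(232,162,0)); print('conea',P(110,222,.13),P(122,232,0))
print('jar top',P(335,233,.085),'foot',P(337,240,0)); print('tin',P(244,238,.012)); print('oil',P(413,156,.11),P(405,170,0))
print('bracket',P(180,179,.008),P(194,232,.008)); print('spacer',P(403.5,232,.021))
print('tray rim corners px guess',[P(u,v,.022) for u,v in((388,182),(434,178),(451,270),(403,276))])
# stub bright pixels
r=(272,192,300,218);g=cv2.cvtColor(t['color'],cv2.COLOR_BGR2GRAY)[r[1]:r[3],r[0]:r[2]]
print(g)
E
```

```text
pivot cap [ 0.614 -0.01 ] stub tip [ 0.537 -0.017]
coneb top [0.694 0.142] foot [0.694 0.144]
conea [0.484 0.432] [0.478 0.444]
jar top [ 0.48  -0.149] foot [ 0.473 -0.164]
tin [0.47  0.098]
oil [ 0.691 -0.354] [ 0.684 -0.36 ]
bracket [0.636 0.29 ] [0.483 0.239]
spacer [ 0.498 -0.347]
tray rim corners px guess [array([ 0.641, -0.305]), array([ 0.656, -0.437]), array([ 0.396, -0.475]), array([ 0.376, -0.343])]
[[107  93  91  91  67  84  85 126 123 101 143 165 170 172 133 110  94  87
   86  88  92  88  89  87 114 131 133 129]
 [109  93  89  94  66  80  85 123 135 126 146 166 167 168 154 135 122  97
   86  91  84  88  89  83 128 135 135 131]
 [108  93  92  97  72  82  86 121 128 131 143 164 168 168 156 138 132  98
   88  91  86  88  88  88 105 129 132 132]
 [112  92  91  96  70  85  85 120 131 129 133 162 167 167 172 140 135 101
   87  89  86  86  88  86  82 125 131 131]
 [111  97  91  96  73  83  86 121 129 127 120 157 167 165 178 144 131 101
   85  88  90  86  87  86  85 122 130 132]
 [108  79  74  74  90  87 110 129 130 130 118 157 166 168 177 147 111  89
   88  88  87  86  85  87  8
[... 1655 characters left out ...]
101 110 105 124 129 125 129 127 129 130 128 108 163 173 182 195 135 123
   93  84  83  83  85  77  83  84  82 118]
 [ 93  85  85 122 126 127 128 126 125 127 130 120 122 127 134 138 119 125
   97  82  83  81  87 109 114 116 116 124]
 [ 92  86  83 121 129 129 126 126 123 129 125 128 109 107 106 106 116 128
  114 110 111 115 116 125 127 127 129 130]
 [ 73  70 105 128 130 127 126 130 128 128 128 131 129 125 126 125 128 128
  123 127 127 129 128 130 128 132 127 128]
 [114 111 131 129 130 130 131 128 126 130 126 128 129 126 126 126 128 127
  124 128 130 130 131 130 127 125 125 130]
 [111 110 114 114 113 122 130 127 130 132 133 131 130 125 129 126 126 129
  129 130 131 132 130 124 129 126 124 126]]
```

```bash
cat >> h.py <<'E'
from scipy.spatial.transform import Rotation as Ro
def tool(psi,lean):  # psi: heading of tool x = bar x ; body leans toward socket
    b=np.array([np.cos(psi),np.sin(psi),0]);u=np.array([0,0,1.])
    z=np.sin(lean)*b-np.cos(lean)*u; x=np.cos(lean)*b+np.sin(lean)*u
    return np.column_stack([x,np.cross(z,x),z])
def tcp_for_grasp(g,R): return np.array(g)+.019*R[:,2]
def inc(p0,R0,p,R):
    return (R0.T@(np.array(p)-p0)*1000).round(1).tolist()+Ro.from_matrix(R0.T@R).as_rotvec().round(3).tolist()
def cur():
    s=ctrl.get_state();return s['position'],Ro.from_rotvec(s['tool_rot']).as_matrix(),s
E
python3 - <<'E'
from h import *
p,R0,s=cur()
psi=-2.888;b=np.array([np.cos(psi),np.sin(psi),0])
R=tool(psi,.42);g=np.array([.5195,.3413,.024])-.025*b;tc=tcp_for_grasp(g,R);print(tc)
for z in(.13,.09): print(inc(p,R0,[tc[0],tc[1],tc[2]+z],R))
# stub line by row centroids
d=img('top');g=cv2.cvtColor(d['color'],cv2.COLOR_BGR2GRAY).astype(float)
rows=np.arange(196,212);cs=[]
for r in rows:
    w=np.clip(g[r,281:290]-138,0,30);cs.append((w*np.arange(281,290)).sum()/w.sum())
k=np.polyfit(rows,cs,1);print(k)
a=ray(d,np.polyval(k,196),196,.05);e=ray(d,np.polyval(k,212.5),212.5,.05);print(a,e,np.degrees(np.arctan2(*(e-a)[1::-1]))%360)
u=(e-a)/np.linalg.norm(e-a);print('pivot',e-.078*u)
E
```

```text
[0.53620077 0.34562838 0.00665131]
[-415.5, -166.0, 85.9, 0.114, 0.41, -0.534]
[-415.5, -166.0, 125.9, 0.114, 0.41, -0.534]
[8.76372670e-02 2.67185476e+02]
[ 0.58454666 -0.01166317  0.05      ] [ 0.53814508 -0.01699504  0.05      ] 186.55494059644892
pivot [ 0.61563518 -0.00809088  0.05      ]
```

{"fn": "jog_arm", "kwargs": {
  "increments": [
    {"tx": -40,"ty": -16,"tz": 4,"wx": 0.01,"wy": 0.04,"wz": -0.05,"gripper": 0.65},
    {"tx": -80,"ty": -32,"tz": 8,"wx": 0.02,"wy": 0.08,"wz": -0.1,"gripper": 0.65},
    {"tx": -118,"ty": -47,"tz": 12,"wx": 0.035,"wy": 0.12,"wz": -0.16,"gripper": 0.65},
    {"tx": -156,"ty": -62,"tz": 16,"wx": 0.045,"wy": 0.16,"wz": -0.21,"gripper": 0.65},
    {"tx": -194,"ty": -77,"tz": 20,"wx": 0.057,"wy": 0.2,"wz": -0.26,"gripper": 0.65}
  ]
}}

```text
time: 1.47
position: [0.3496, 0.4934, 0.2032]
tool_rot: [-0.037, -2.934, 0.039]
ft_force: [1.9, -0.2, 0.6]
grip_width: 0.71
grip_force: 0.0
```

```bash
cat > go.py <<'E'
# usage: go.py x y psi lean z1 [z2..]: increments from the present pose to TCP targets
import sys
from h import *
x,y,psi,lean,*zs=map(float,sys.argv[1:])
p,R0,s=cur();print(s['time'],p.round(4),s['ft_force'].round(1),round(s['grip_width'],3),'J',s['joint_positions'].round(2))
for z in zs: print(inc(p,R0,[x,y,z],tool(psi,lean)))
E
python3 go.py .5362 .3456 -2.888 .42 .137
```

```text
1.4667 [0.3496 0.4934 0.2032] [ 1.9 -0.2  0.6] 0.71 J [-0.91  0.35  0.    1.47 -0.15  1.47  0.66]
[-200.2, -141.7, 29.9, 0.058, 0.208, -0.272]
```

{"fn": "jog_arm", "kwargs": {
  "increments": [
    {"tx": -34,"ty": -24,"tz": 0,"wx": 0.01,"wy": 0.04,"wz": -0.05,"gripper": 0.65},
    {"tx": -68,"ty": -48,"tz": 0,"wx": 0.02,"wy": 0.09,"wz": -0.11,"gripper": 0.65},
    {"tx": -102,"ty": -72,"tz": 5,"wx": 0.035,"wy": 0.13,"wz": -0.17,"gripper": 0.65},
    {"tx": -136,"ty": -96,"tz": 10,"wx": 0.045,"wy": 0.17,"wz": -0.22,"gripper": 0.65},
    {"tx": -168,"ty": -119,"tz": 18,"wx": 0.057,"wy": 0.208,"wz": -0.272,"gripper": 0.65}
  ]
}}

```text
time: 1.88
position: [0.5083, 0.3686, 0.1547]
tool_rot: [0.343, -2.704, 0.072]
ft_force: [0.2, 1.5, 0.3]
grip_width: 0.65
grip_force: 0.0
```

```bash
python3 go.py .5362 .3456 -2.888 .42 .1 .05
```

```text
1.8833 [0.5083 0.3686 0.1547] [0.2 1.5 0.3] 0.65 J [-0.62  0.63  0.05  1.22 -0.16  1.7   1.26]
[-41.6, -29.3, 41.3, 0.001, 0.001, -0.001]
[-62.0, -29.3, 87.0, 0.001, 0.001, -0.001]
```

{"fn": "jog_arm", "kwargs": {
  "increments": [
    {"tx": -22,"ty": -17,"tz": 20,"gripper": 0.65},
    {"tx": -41.6,"ty": -29.3,"tz": 41.3,"gripper": 0.65},
    {"tx": -50,"ty": -29.3,"tz": 60,"gripper": 0.65},
    {"tx": -54,"ty": -29.3,"tz": 69,"gripper": 0.65},
    {"tx": -54,"ty": -29.3,"tz": 69,"gripper": 0.65}
  ]
}}

```text
validation failed for argument at $.in...
```

```bash
python3 go.py .5362 .3456 -2.888 .42 .03 .007; python3 - <<'E'
from h import *
d=img('top');e=img('side')
o=np.hstack([cv2.resize(d['color'][150:260,90:200],(400,400)),cv2.resize(e['color'][110:210,140:240],(400,400))]);cv2.imwrite('pics/g1.png',o)
E
```

```text
1.8833 [0.5083 0.3686 0.1547] [0.2 1.5 0.3] 0.65 J [-0.62  0.63  0.05  1.22 -0.16  1.7   1.26]
[-70.1, -29.3, 105.3, 0.001, 0.001, -0.001]
[-79.5, -29.3, 126.3, 0.001, 0.001, -0.001]
```

View pics/g1.png

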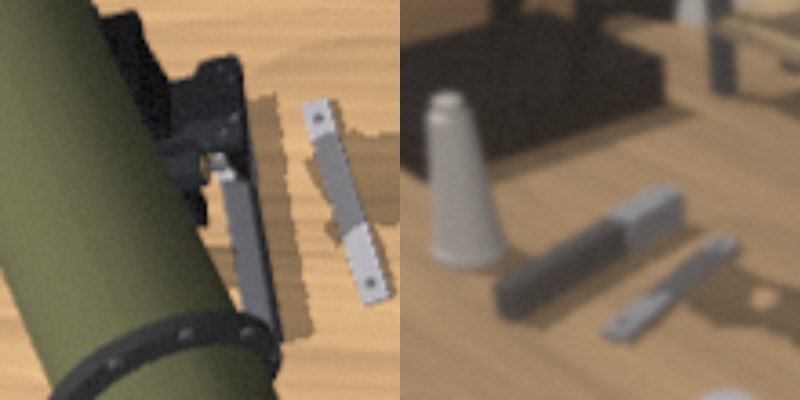

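The picture shows the gripper body over the socket half of the bar, with the bar and cone_a untouched. That jog call was refused because every row needs all its fields, so I'll resend it in full.

{"fn": "jog_arm", "kwargs": {
  "increments": [
    {"tx": -22,"ty": -17,"tz": 20,"wx": 0,"wy": 0,"wz": 0,"gripper": 0.65},
    {"tx": -41.6,"ty": -29.3,"tz": 41.3,"wx": 0,"wy": 0,"wz": 0,"gripper": 0.65},
    {"tx": -50,"ty": -29.3,"tz": 60,"wx": 0,"wy": 0,"wz": 0,"gripper": 0.65},
    {"tx": -54,"ty": -29.3,"tz": 69,"wx": 0,"wy": 0,"wz": 0,"gripper": 0.65},
    {"tx": -54,"ty": -29.3,"tz": 69,"wx": 0,"wy": 0,"wz": 0,"gripper": 0.65}
  ]
}}

```text
time: 2.4
position: [0.5319, 0.3468, 0.0667]
tool_rot: [0.34, -2.699, 0.076]
ft_force: [-0.3, -0.3, 0.2]
grip_width: 0.652
grip_force: 0.0
```

```bash
python3 go.py .5362 .3456 -2.888 .42 .03 .007; python3 - <<'E'
from h import *
d=img('top');e=img('side')
o=np.hstack([cv2.resize(d['color'][150:260,90:200],(400,400)),cv2.resize(e['color'][110:210,140:240],(400,400))]);cv2.imwrite('pics/g2.png',o)
E
```

```text
2.4 [0.5319 0.3468 0.0667] [-0.3 -0.3  0.2] 0.652 J [-0.58  0.72  0.05  1.26 -0.15  1.58  1.32]
[-18.6, -2.2, 31.9, -0.001, -0.004, -0.003]
[-28.1, -2.1, 52.8, -0.001, -0.004, -0.003]
```

View pics/g2.png

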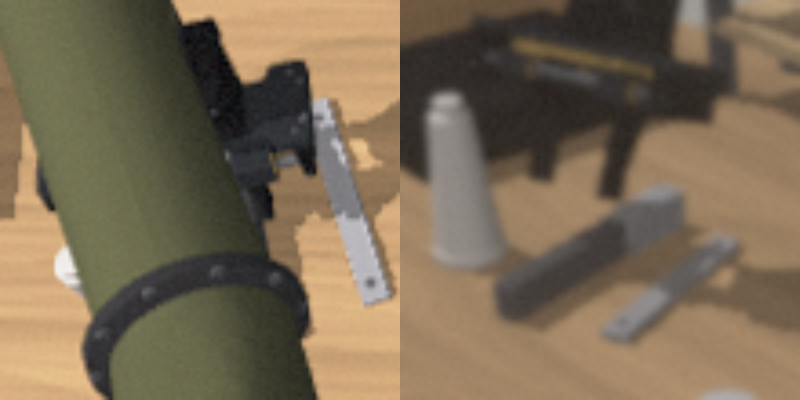

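The side view shows both fingers above and astride the bar, with cone_a at crop (465,180) clear of the body. I'll descend and grip.

{"fn": "jog_arm", "kwargs": {
  "increments": [
    {"tx": -9,"ty": -2,"tz": 14,"wx": 0,"wy": -0.004,"wz": -0.003,"gripper": 0.6},
    {"tx": -18,"ty": -2,"tz": 30,"wx": 0,"wy": -0.004,"wz": -0.003,"gripper": 0.6},
    {"tx": -24,"ty": -2,"tz": 44,"wx": 0,"wy": -0.004,"wz": -0.003,"gripper": 0.6},
    {"tx": -28,"ty": -2,"tz": 52,"wx": 0,"wy": -0.004,"wz": -0.003,"gripper": 0.6},
    {"tx": -28,"ty": -2,"tz": 52,"wx": 0,"wy": -0.004,"wz": -0.003,"gripper": 0.6}
  ]
}}

```text
time: 2.92
position: [0.5373, 0.3464, 0.0092]
tool_rot: [0.346, -2.705, 0.073]
ft_force: [-1.2, 0.0, 0.2]
grip_width: 0.601
grip_force: 0.0
```

{"fn": "jog_arm", "kwargs": {
  "increments": [
    {"tx": 0,"ty": 0,"tz": 0,"wx": 0,"wy": 0,"wz": 0,"gripper": 0},
    {"tx": 0,"ty": 0,"tz": 0,"wx": 0,"wy": 0,"wz": 0,"gripper": 0},
    {"tx": 0,"ty": 0,"tz": 0,"wx": 0,"wy": 0,"wz": 0,"gripper": 0},
    {"tx": 0,"ty": 0,"tz": 0,"wx": 0,"wy": 0,"wz": 0,"gripper": 0},
    {"tx": 0,"ty": 0,"tz": 0,"wx": 0,"wy": 0,"wz": 0,"gripper": 0}
  ],
  "grip_force": 60
}}

```text
time: 3.33
position: [0.5391, 0.3466, 0.0114]
tool_rot: [0.346, -2.708, 0.071]
ft_force: [0.5, -0.7, -0.2]
grip_width: 0.306
grip_force: 0.0
```

```bash
python3 go.py .5362 .3456 -2.888 .42 .007 .137
```

```text
3.3333 [0.5391 0.3466 0.0114] [ 0.5 -0.7 -0.2] 0.306 J [-0.58  0.77  0.05  1.28 -0.15  1.49  1.33]
[1.0, -0.2, 5.2, 0.001, 0.006, 0.001]
[53.2, -0.1, -113.8, 0.001, 0.006, 0.001]
```

{"fn": "jog_arm", "kwargs": {
  "increments": [
    {"tx": 1,"ty": 0,"tz": 5,"wx": 0,"wy": 0,"wz": 0,"gripper": 0.32},
    {"tx": 1,"ty": 0,"tz": 5,"wx": 0,"wy": 0,"wz": 0,"gripper": 0.32},
    {"tx": 1,"ty": 0,"tz": 5,"wx": 0,"wy": 0,"wz": 0,"gripper": 0},
    {"tx": 1,"ty": 0,"tz": 5,"wx": 0,"wy": 0,"wz": 0,"gripper": 0},
    {"tx": 1,"ty": 0,"tz": 5,"wx": 0,"wy": 0,"wz": 0,"gripper": 0}
  ]
}}

```text
time: 3.75
position: [0.5356, 0.3453, 0.0062]
tool_rot: [0.346, -2.707, 0.073]
ft_force: [-0.0, -0.9, -0.4]
grip_width: 0.244
grip_force: 60.0
```

```bash
python3 go.py .5362 .3456 -2.888 .42 .007 .137
```

```text
3.75 [0.5356 0.3453 0.0062] [-0.  -0.9 -0.4] 0.244 J [-0.58  0.77  0.05  1.29 -0.15  1.48  1.33]
[-0.3, 0.2, -1.0, -0.0, 0.005, 0.0]
[52.2, 0.2, -119.9, -0.0, 0.005, 0.0]
```

Gripped at 60 N with 21 mm between the pads, which matches the handle. Lifting now.

{"fn": "jog_arm", "kwargs": {
  "increments": [
    {"tx": 8,"ty": 0,"tz": -18,"wx": 0,"wy": 0,"wz": 0,"gripper": 0},
    {"tx": 20,"ty": 0,"tz": -46,"wx": 0,"wy": 0,"wz": 0,"gripper": 0},
    {"tx": 35,"ty": 0,"tz": -80,"wx": 0,"wy": 0,"wz": 0,"gripper": 0},
    {"tx": 47,"ty": 0,"tz": -108,"wx": 0,"wy": 0,"wz": 0,"gripper": 0},
    {"tx": 52,"ty": 0,"tz": -120,"wx": 0,"wy": 0,"wz": 0,"gripper": 0}
  ]
}}

```text
time: 4.17
position: [0.5382, 0.3468, 0.1417]
tool_rot: [0.347, -2.713, 0.068]
ft_force: [1.4, 0.7, -0.9]
grip_width: 0.25
grip_force: 60.0
```

```bash
python3 go.py .484 -.0231 -3.027 .42 .13; python3 - <<'E'
from h import *
e=img('side');d=img('top')
cv2.imwrite('pics/l1.png',np.hstack([cv2.resize(d['color'][130:250,100:220],(400,400)),cv2.resize(e['color'][60:210,100:250],(400,400))]))
E
```

```text
4.1667 [0.5382 0.3468 0.1417] [ 1.4  0.7 -0.9] 0.25 J [-0.58  0.66  0.06  1.19 -0.15  1.69  1.31]
[129.1, -344.5, 67.7, -0.054, 0.011, 0.129]
```

View pics/l1.png

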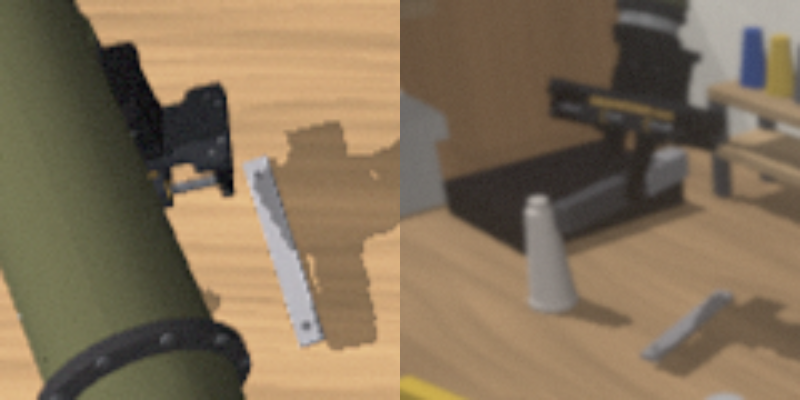

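The bar is lifted and roughly level between the fingers at crop (620,195), and cone_a is still standing. I'll carry it over to the lever.

{"fn": "jog_arm", "kwargs": {
  "increments": [
    {"tx": 9,"ty": -24,"tz": 5,"wx": 0,"wy": 0,"wz": 0,"gripper": 0},
    {"tx": 23,"ty": -62,"tz": 12,"wx": -0.01,"wy": 0,"wz": 0.03,"gripper": 0},
    {"tx": 37,"ty": -99,"tz": 19,"wx": -0.02,"wy": 0.004,"wz": 0.06,"gripper": 0},
    {"tx": 51,"ty": -136,"tz": 26,"wx": -0.04,"wy": 0.008,"wz": 0.1,"gripper": 0},
    {"tx": 65,"ty": -173,"tz": 34,"wx": -0.054,"wy": 0.011,"wz": 0.129,"gripper": 0}
  ]
}}

```text
time: 4.68
position: [0.5074, 0.1577, 0.1293]
tool_rot: [0.151, -2.709, 0.039]
ft_force: [1.1, -1.0, -3.2]
grip_width: 0.247
grip_force: 60.0
```

```bash
python3 go.py .484 -.0231 -3.027 .42 .12
```

```text
4.6833 [0.5074 0.1577 0.1293] [ 1.1 -1.  -3.2] 0.247 J [-0.41  0.47  0.14  1.51 -0.12  1.59  1.44]
[35.4, -177.0, 27.2, -0.003, -0.009, -0.004]
```

{"fn": "jog_arm", "kwargs": {
  "increments": [
    {"tx": 7,"ty": -36,"tz": 5,"wx": 0,"wy": -0.009,"wz": -0.004,"gripper": 0},
    {"tx": 15,"ty": -75,"tz": 11,"wx": -0.003,"wy": -0.009,"wz": -0.004,"gripper": 0},
    {"tx": 23,"ty": -115,"tz": 17,"wx": -0.003,"wy": -0.009,"wz": -0.004,"gripper": 0},
    {"tx": 30,"ty": -150,"tz": 23,"wx": -0.003,"wy": -0.009,"wz": -0.004,"gripper": 0},
    {"tx": 35,"ty": -176,"tz": 27,"wx": -0.003,"wy": -0.009,"wz": -0.004,"gripper": 0}
  ]
}}

```text
time: 5.1
position: [0.4839, -0.0242, 0.1199]
tool_rot: [0.154, -2.717, 0.033]
ft_force: [0.9, -0.8, -3.3]
grip_width: 0.25
grip_force: 60.0
```

```bash
python3 go.py .484 -.0231 -3.027 .42 .09
```

```text
5.1 [ 0.4839 -0.0242  0.1199] [ 0.9 -0.8 -3.3] 0.25 J [-0.22  0.38  0.23  1.66 -0.03  1.53  1.71]
[-12.4, 1.1, 27.2, 0.0, -0.001, -0.002]
```

{"fn": "jog_arm", "kwargs": {
  "increments": [
    {"tx": -7,"ty": 1,"tz": 15,"wx": 0,"wy": 0,"wz": 0,"gripper": 0},
    {"tx": -12.4,"ty": 1,"tz": 27,"wx": 0,"wy": 0,"wz": 0,"gripper": 0},
    {"tx": -12.4,"ty": 1,"tz": 27,"wx": 0,"wy": 0,"wz": 0,"gripper": 0},
    {"tx": -12.4,"ty": 1,"tz": 27,"wx": 0,"wy": 0,"wz": 0,"gripper": 0},
    {"tx": -12.4,"ty": 1,"tz": 27,"wx": 0,"wy": 0,"wz": 0,"gripper": 0}
  ]
}}

```text
time: 5.52
position: [0.4865, -0.0174, 0.0923]
tool_rot: [0.162, -2.719, 0.031]
ft_force: [0.2, 0.1, -1.5]
grip_width: 0.251
grip_force: 60.0
```

```bash
python3 go.py .484 -.0231 -3.027 .42 .07 .035; python3 - <<'E'
from h import *
e=img('side','s2.png');d=img('top','t2.png')
p,R,s=cur()
# predicted bar corners from the TCP
b=R[:,0].copy();b[2]=0;b/=np.linalg.norm(b);n=np.array([-b[1],b[0],0]);o=p+.0166*b;o[2]=p[2]-.0062
def draw(im,cam,x0,y0,k):
    im=cv2.resize(im,None,fx=k,fy=k,interpolation=cv2.INTER_CUBIC)
    for z in(.0,.03):
        c=[o+a*b+w*n+[0,0,z] for a,w in((-.125,-.013),(-.125,.013),(.075,.013),(.075,-.013))]
        q=np.array([(np.array(proj(cam,x))-[x0,y0]+.5)*k-.5 for x in c]);cv2.polylines(im,[q.round().astype(int)],True,(0,0,255) if z else (0,255,255),1)
    return im
a=draw(d['color'][155:255,240:340],d,240,155,4);c=draw(e['color'][160:260,215:315],e,215,160,4)
cv2.imwrite('pics/f2.png',np.hstack([a,c]))
E
```

```text
5.5167 [ 0.4865 -0.0174  0.0923] [ 0.2  0.1 -1.5] 0.251 J [-0.22  0.41  0.23  1.68 -0.04  1.48  1.71]
[-6.2, -5.4, 21.6, 0.0, 0.002, 0.005]
[-20.4, -5.5, 53.6, 0.0, 0.002, 0.005]
```

View pics/f2.png

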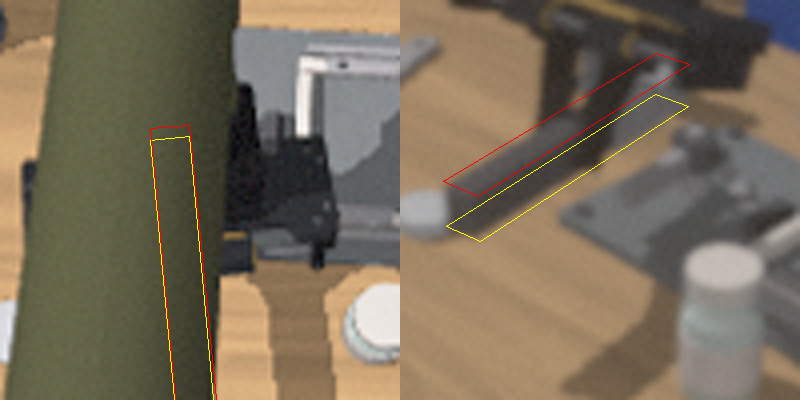

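The top view is blocked by the arm. In the side view the bar from handle (460,200) to socket (680,70) lies on its predicted outline, level and over the stub line. I'll correct the lateral offset and hover closer.

{"fn": "jog_arm", "kwargs": {
  "increments": [
    {"tx": -3,"ty": -3,"tz": 10,"wx": 0,"wy": 0.002,"wz": 0.005,"gripper": 0},
    {"tx": -6.2,"ty": -5.4,"tz": 21.6,"wx": 0,"wy": 0.002,"wz": 0.005,"gripper": 0},
    {"tx": -6.2,"ty": -5.4,"tz": 21.6,"wx": 0,"wy": 0.002,"wz": 0.005,"gripper": 0},
    {"tx": -6.2,"ty": -5.4,"tz": 21.6,"wx": 0,"wy": 0.002,"wz": 0.005,"gripper": 0},
    {"tx": -6.2,"ty": -5.4,"tz": 21.6,"wx": 0,"wy": 0.002,"wz": 0.005,"gripper": 0}
  ]
}}

```text
time: 6.03
position: [0.4841, -0.0245, 0.0704]
tool_rot: [0.152, -2.719, 0.033]
ft_force: [-0.5, 0.8, -2.3]
grip_width: 0.254
grip_force: 60.0
```

```bash
python3 go.py .484 -.0231 -3.027 .42 .07 .035; python3 - <<'E'
from h import *
import json
e=img('side','s3.png')
p,R,s=cur();print(p)
b=R[:,0].copy();b[2]=0;b/=np.linalg.norm(b);n=np.array([-b[1],b[0],0]);o=p+.0166*b;o[2]=p[2]-.0062
k=8;x0,y0=225,170
im=cv2.resize(e['color'][y0:y0+72,x0:x0+100],None,fx=k,fy=k,interpolation=cv2.INTER_CUBIC)
def L(pts,col,cl=True):
    q=np.array([(np.array(proj(e,x))-[x0,y0]+.5)*k-.5 for x in pts]);cv2.polylines(im,[q.round().astype(int)],cl,col,1)
for z in(0,.03): L([o+a*b+w*n+[0,0,z] for a,w in((-.125,-.013),(-.125,.013),(.075,.011),(.075,-.011))],(0,0,255) if z else(0,255,255))
pv=np.array([.6155,-.008,0]);h=np.radians(186.55);u=np.array([np.cos(h),np.sin(h),0]);m=np.array([-u[1],u[0],0])
L([pv+a*u+w*m+[0,0,.05] for a,w in((.016,-.006),(.016,.006),(.078,.006),(.078,-.006))],(0,255,0))
cv2.imwrite('pics/f3.png',im)
E
```

```text
6.0333 [ 0.4841 -0.0245  0.0704] [-0.5  0.8 -2.3] 0.254 J [-0.21  0.44  0.23  1.7  -0.04  1.44  1.71]
[-0.2, 1.4, 0.4, 0.001, 0.001, -0.003]
[-14.5, 1.4, 32.3, 0.001, 0.001, -0.003]
[ 0.48441182 -0.02441366  0.0707098 ]
```

View pics/f3.png

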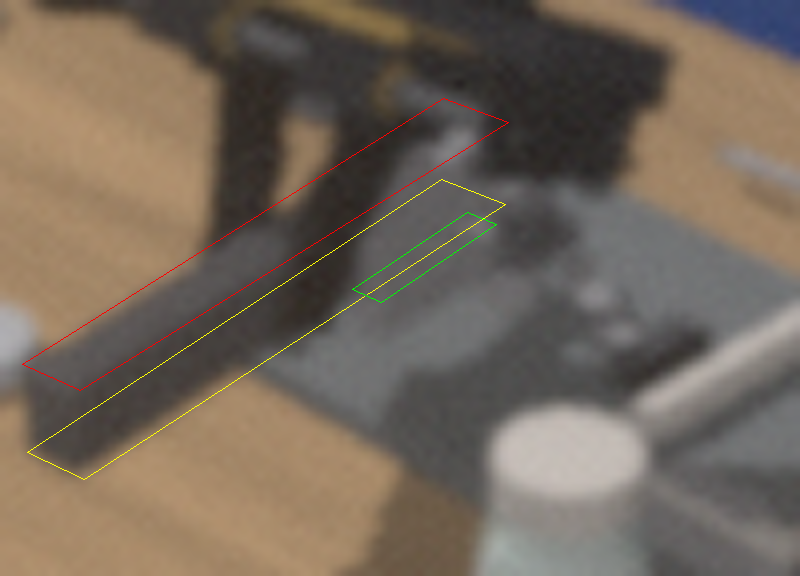

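The side overlay puts the bar within about 1 mm of its predicted outline, with its near bottom edge from (84,475) to (500,205) on the stub's centre line. I'll correct by +1.4 mm laterally and lower it in two steps.

{"fn": "jog_arm", "kwargs": {
  "increments": [
    {"tx": 0,"ty": 1.4,"tz": 0,"wx": 0,"wy": 0,"wz": -0.003,"gripper": 0},
    {"tx": 0,"ty": 1.4,"tz": 0,"wx": 0,"wy": 0,"wz": -0.003,"gripper": 0},
    {"tx": -4,"ty": 1.4,"tz": 9,"wx": 0,"wy": 0,"wz": -0.003,"gripper": 0},
    {"tx": -8,"ty": 1.4,"tz": 17,"wx": 0,"wy": 0,"wz": -0.003,"gripper": 0},
    {"tx": -10,"ty": 1.4,"tz": 22,"wx": 0,"wy": 0,"wz": -0.003,"gripper": 0}
  ]
}}

```text
time: 6.5
position: [0.4838, -0.0229, 0.045]
tool_rot: [0.156, -2.718, 0.032]
ft_force: [1.2, -0.4, -3.4]
grip_width: 0.244
grip_force: 60.0
```

```bash
python3 go.py .484 -.0231 -3.027 .42 .036
```

```text
6.5 [ 0.4838 -0.0229  0.045 ] [ 1.2 -0.4 -3.4] 0.244 J [-0.21  0.47  0.22  1.71 -0.05  1.39  1.72]
[-3.9, -0.2, 8.1, 0.001, 0.0, 0.001]
```

{"fn": "jog_arm", "kwargs": {
  "increments": [
    {"tx": -2,"ty": 0,"tz": 4,"wx": 0,"wy": 0,"wz": 0,"gripper": 0},
    {"tx": -3.9,"ty": 0,"tz": 8,"wx": 0,"wy": 0,"wz": 0,"gripper": 0},
    {"tx": -3.9,"ty": 0,"tz": 8,"wx": 0,"wy": 0,"wz": 0,"gripper": 0},
    {"tx": -3.9,"ty": 0,"tz": 8,"wx": 0,"wy": 0,"wz": 0,"gripper": 0},
    {"tx": -3.9,"ty": 0,"tz": 8,"wx": 0,"wy": 0,"wz": 0,"gripper": 0}
  ]
}}

```text
time: 6.92
position: [0.4849, -0.023, 0.0377]
tool_rot: [0.156, -2.719, 0.032]
ft_force: [-0.8, -1.0, -2.4]
grip_width: 0.25
grip_force: 60.0
```

```bash
cat > arc.py <<'E'
# arc.py h1 h2 .. : bar headings (deg); increments from the present pose along the arc about the pivot
import sys
from h import *
p,R0,s=cur();print(s['time'],p.round(4),s['ft_force'].round(1),s['torque'].round(2),'J',s['joint_positions'].round(2))
b=R0[:,0];print('heading',np.degrees(np.arctan2(b[1],b[0]))%360)
for h in sys.argv[1:]:
    a=np.radians(float(h));d=np.array([np.cos(a),np.sin(a)]);q=np.array([.6155,-.008])+.1324*d
    print(h,inc(p,R0,[*q,.0355],tool(a,.42)))
E
python3 arc.py 182.5 178.5 174.5 170.5 166.5
```

```text
6.9167 [ 0.4849 -0.023   0.0377] [-0.8 -1.  -2.4] [ 0.11 -0.75  0.02] J [-0.21  0.47  0.22  1.72 -0.05  1.38  1.72]
heading 186.5831012519671
182.5 [-0.4, 9.4, 2.2, -0.028, 0.002, 0.065]
178.5 [-1.3, 18.6, 1.9, -0.057, 0.002, 0.129]
174.5 [-2.8, 27.7, 1.2, -0.085, 0.002, 0.193]
170.5 [-4.8, 36.6, 0.3, -0.114, 0.002, 0.256]
166.5 [-7.4, 45.4, -0.9, -0.142, 0.002, 0.32]
```

{"fn": "jog_arm", "kwargs": {
  "increments": [
    {"tx": -0.4,"ty": 9.4,"tz": 2,"wx": -0.028,"wy": 0.002,"wz": 0.065,"gripper": 0},
    {"tx": -1.3,"ty": 18.6,"tz": 1.9,"wx": -0.057,"wy": 0.002,"wz": 0.129,"gripper": 0},
    {"tx": -2.8,"ty": 27.7,"tz": 1.2,"wx": -0.085,"wy": 0.002,"wz": 0.193,"gripper": 0},
    {"tx": -4.8,"ty": 36.6,"tz": 0.3,"wx": -0.114,"wy": 0.002,"wz": 0.256,"gripper": 0},
    {"tx": -7.4,"ty": 45.4,"tz": -0.9,"wx": -0.142,"wy": 0.002,"wz": 0.32,"gripper": 0}
  ]
}}

```text
time: 7.33
position: [0.4873, 0.0187, 0.0358]
tool_rot: [-0.329, -2.706, -0.061]
ft_force: [0.2, -10.1, -1.5]
grip_width: 0.249
grip_force: 60.0
```

```bash
python3 arc.py 162 157.5 153 148.5 144
```

```text
7.3333 [0.4873 0.0187 0.0358] [  0.2 -10.1  -1.5] [-1.97 -0.69  0.42] J [-0.22  0.48  0.25  1.72 -0.2   1.38  1.44]
heading 166.04112437120423
162 [1.0, 14.4, 0.7, -0.035, 0.002, 0.064]
157.5 [-0.1, 24.7, 0.2, -0.067, 0.003, 0.136]
153 [-1.8, 34.9, -0.7, -0.099, 0.003, 0.208]
148.5 [-4.4, 44.9, -1.8, -0.131, 0.003, 0.28]
144 [-7.6, 54.7, -3.3, -0.163, 0.003, 0.351]
```

{"fn": "jog_arm", "kwargs": {
  "increments": [
    {"tx": 1,"ty": 12,"tz": 0.7,"wx": -0.035,"wy": 0.002,"wz": 0.064,"gripper": 0},
    {"tx": -0.1,"ty": 22,"tz": 0.2,"wx": -0.067,"wy": 0.003,"wz": 0.136,"gripper": 0},
    {"tx": -1.8,"ty": 32,"tz": -0.7,"wx": -0.099,"wy": 0.003,"wz": 0.208,"gripper": 0},
    {"tx": -4.4,"ty": 42,"tz": -1.8,"wx": -0.131,"wy": 0.003,"wz": 0.28,"gripper": 0},
    {"tx": -7.6,"ty": 52,"tz": -3.3,"wx": -0.163,"wy": 0.003,"wz": 0.351,"gripper": 0}
  ]
}}

```text
time: 7.75
position: [0.5069, 0.0645, 0.0356]
tool_rot: [-0.848, -2.601, -0.176]
ft_force: [-2.8, -12.7, 1.6]
grip_width: 0.25
grip_force: 60.1
```

```bash
python3 arc.py 140 136 132 128 124
```

```text
7.75 [0.5069 0.0645 0.0356] [ -2.8 -12.7   1.6] [-3.02  0.11  0.59] J [-0.24  0.48  0.29  1.73 -0.36  1.34  1.14]
heading 143.82212548316352
140 [1.5, 14.5, 0.7, -0.031, 0.001, 0.061]
136 [0.6, 23.7, 0.2, -0.06, 0.001, 0.125]
132 [-0.8, 32.8, -0.4, -0.088, 0.001, 0.188]
128 [-2.8, 41.7, -1.4, -0.116, 0.001, 0.252]
124 [-5.4, 50.5, -2.5, -0.145, 0.001, 0.316]
```

{"fn": "jog_arm", "kwargs": {
  "increments": [
    {"tx": 1.5,"ty": 12,"tz": 0.7,"wx": -0.031,"wy": 0.001,"wz": 0.061,"gripper": 0},
    {"tx": 0.6,"ty": 21,"tz": 0.2,"wx": -0.06,"wy": 0.001,"wz": 0.125,"gripper": 0},
    {"tx": -0.8,"ty": 30,"tz": -0.4,"wx": -0.088,"wy": 0.001,"wz": 0.188,"gripper": 0},
    {"tx": -2.8,"ty": 39,"tz": -1.4,"wx": -0.116,"wy": 0.001,"wz": 0.252,"gripper": 0},
    {"tx": -5.4,"ty": 48,"tz": -2.5,"wx": -0.145,"wy": 0.001,"wz": 0.316,"gripper": 0}
  ]
}}

```text
time: 8.17
position: [0.5388, 0.1008, 0.0348]
tool_rot: [-1.293, -2.433, -0.276]
ft_force: [-3.8, -8.9, -2.7]
grip_width: 0.248
grip_force: 60.0
```

```bash
python3 arc.py 121 118 115 112 110
```

```text
8.1667 [0.5388 0.1008 0.0348] [-3.8 -8.9 -2.7] [-2.5   0.3   0.38] J [-0.26  0.47  0.31  1.75 -0.5   1.26  0.87]
heading 124.02615399165686
121 [-0.5, 9.7, -1.0, -0.022, -0.002, 0.048]
118 [-1.0, 16.6, -1.2, -0.044, -0.002, 0.096]
115 [-1.8, 23.5, -1.6, -0.065, -0.002, 0.144]
112 [-3.0, 30.3, -2.1, -0.087, -0.002, 0.192]
110 [-3.9, 34.8, -2.6, -0.101, -0.002, 0.223]
```

{"fn": "jog_arm", "kwargs": {
  "increments": [
    {"tx": -0.5,"ty": 9,"tz": -1,"wx": -0.022,"wy": 0,"wz": 0.048,"gripper": 0},
    {"tx": -1,"ty": 16,"tz": -1.2,"wx": -0.044,"wy": 0,"wz": 0.096,"gripper": 0},
    {"tx": -1.8,"ty": 22,"tz": -1.6,"wx": -0.065,"wy": 0,"wz": 0.144,"gripper": 0},
    {"tx": -3,"ty": 28.5,"tz": -2.1,"wx": -0.087,"wy": 0,"wz": 0.192,"gripper": 0},
    {"tx": -3.9,"ty": 33,"tz": -2.6,"wx": -0.101,"wy": 0,"wz": 0.223,"gripper": 0}
  ]
}}

```text
time: 8.58
position: [0.569, 0.1204, 0.0363]
tool_rot: [-1.585, -2.274, -0.348]
ft_force: [-0.9, -0.1, -2.8]
grip_width: 0.244
grip_force: 60.0
```

```bash
python3 arc.py 110 108 106 104.5; python3 - <<'E'
from h import *
e=img('side','s4.png');d=img('top','t4.png')
a=cv2.resize(d['color'][130:230,215:365],(600,400));c=cv2.resize(e['color'][130:270,220:360],(400,400))
cv2.imwrite('pics/f4.png',np.hstack([cv2.resize(d['color'][135:225,220:310],(400,400),interpolation=cv2.INTER_CUBIC),c]))
print(vision.spot_in('top','cone_b'),vision.spot_in('side','cone_b'),vision.spot_in('side','hoop_center'),vision.spot_in('top','hoop_center'))
E
```

```text
8.5833 [0.569  0.1204 0.0363] [-0.9 -0.1 -2.8] [-0.93 -0.1   0.03] J [-0.28  0.47  0.33  1.75 -0.59  1.19  0.68]
heading 110.31471534898814
110 [-4.1, -0.3, -1.0, 0.002, -0.008, 0.005]
108 [-4.2, 4.4, -1.0, -0.013, -0.008, 0.037]
106 [-4.4, 9.0, -1.1, -0.027, -0.008, 0.069]
104.5 [-4.7, 12.4, -1.2, -0.038, -0.008, 0.092]
[{'bbox': [108.5, 217.2, 136.1, 241.0], 'conf': 0.64}, {'bbox': [222.0, 143.7, 237.7, 169.4], 'conf': 0.48}] [{'bbox': [148.1, 134.3, 167.1, 175.6], 'conf': 0.73}, {'bbox': [261.9, 163.5, 278.2, 184.6], 'conf': 0.69}] [{'bbox': [218.5, 270.1, 295.6, 322.5], 'conf': 0.61}, {'bbox': [415.7, 215.6, 433.3, 258.7], 'conf': 0.35}] [{'bbox': [315.6, 165.4, 348.6, 211.4], 'conf': 0.93}, {'bbox': [328.5, 269.2, 362.9, 316.1], 'conf': 0.73}, {'bbox': [296.9, 160.6, 354.6, 222.8], 'conf': 0.61}]
```

View pics/f4.png

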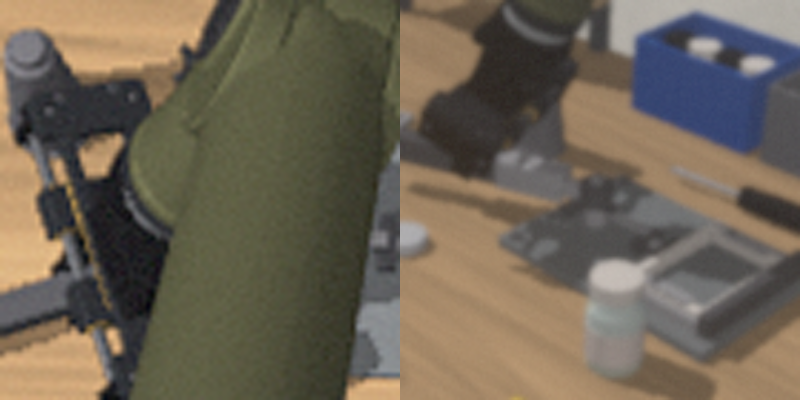

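The lever reaction has vanished and the white hoop has shifted about 2 px towards the fence. The gripper body is about 12 mm clear of cone_b, whose top is at crop (30,55). A small further nudge will make sure the lever is past the dead point.

{"fn": "jog_arm", "kwargs": {
  "increments": [
    {"tx": -1,"ty": 1.5,"tz": -0.3,"wx": -0.004,"wy": 0,"wz": 0.012,"gripper": 0},
    {"tx": -2,"ty": 3,"tz": -0.6,"wx": -0.01,"wy": 0,"wz": 0.028,"gripper": 0},
    {"tx": -3,"ty": 4.5,"tz": -0.8,"wx": -0.016,"wy": 0,"wz": 0.045,"gripper": 0},
    {"tx": -3,"ty": 5.5,"tz": -0.8,"wx": -0.016,"wy": 0,"wz": 0.045,"gripper": 0},
    {"tx": -3,"ty": 5.5,"tz": -0.8,"wx": -0.016,"wy": 0,"wz": 0.045,"gripper": 0}
  ]
}}

```text
time: 9.3
position: [0.5768, 0.1214, 0.0363]
tool_rot: [-1.637, -2.241, -0.36]
ft_force: [4.2, 2.0, -4.7]
grip_width: 0.248
grip_force: 60.0
```

```bash
python3 arc.py 107.5 106; python3 - <<'E'
from h import *
d=img('top','t5.png')
for n in('cone_b','hoop_center'): print([(np.round(b['bbox'],1),round(b['conf'],2)) for b in vision.spot_in('top',n)])
E
```

```text
9.3 [0.5768 0.1214 0.0363] [ 4.2  2.  -4.7] [-0.44 -0.9  -0.13] J [-0.28  0.47  0.34  1.75 -0.6   1.18  0.65]
heading 107.75255722042981
107.5 [-2.7, -2.0, -0.4, 0.002, -0.009, 0.004]
106 [-2.8, 1.4, -0.4, -0.009, -0.009, 0.028]
[(array([106.7, 217.3, 133.9, 239.4]), 0.74), (array([220.5, 141.3, 235.4, 173.2]), 0.63)]
[(array([330.9, 269. , 363.4, 315.8]), 0.94), (array([316. , 139.6, 339.6, 144.8]), 0.67), (array([315.3, 169.4, 347.7, 210.4]), 0.66), (array([220.2, 142.3, 234.7, 171.6]), 0.4), (array([202.9, 194.3, 234.7, 209.3]), 0.22)]
```

```bash
python3 - <<'E'
from h import *
t0=cv2.imread('pics/t0.png')
def sh(f,box,m=6):
    x0,y0,x1,y1=box;k=4
    T=cv2.resize(t0[y0:y1,x0:x1],None,fx=k,fy=k,interpolation=cv2.INTER_CUBIC)
    I=cv2.resize(cv2.imread('pics/'+f)[y0-m:y1+m,x0-m:x1+m],None,fx=k,fy=k,interpolation=cv2.INTER_CUBIC)
    r=cv2.matchTemplate(I,T,cv2.TM_CCOEFF_NORMED);_,v,_,l=cv2.minMaxLoc(r);return (round(l[0]/k-m,2),round(l[1]/k-m,2),round(v,2))
for f in('t4.png','t5.png'):
    print(f,'coneb top',sh(f,(217,138,238,154)),'conea',sh(f,(104,213,140,245)),'hoop R',sh(f,(325,160,352,215)),'hoop left',sh(f,(311,175,320,205)),'driver',sh(f,(280,136,345,153)))
o=np.hstack([cv2.resize(cv2.imread('pics/'+f)[132:192,212:252],(400,600),interpolation=cv2.INTER_CUBIC) for f in('t0.png','t5.png')]);cv2.imwrite('pics/f5.png',o)
E
```

```text
t4.png coneb top (0.0, 0.0, 1.0) conea (0.0, 0.0, 1.0) hoop R (2.0, 0.25, 0.77) hoop left (2.25, 1.75, 0.83) driver (-0.25, 0.0, 0.54)
t5.png coneb top (0.0, 0.0, 1.0) conea (0.0, 0.0, 1.0) hoop R (2.0, 0.25, 0.76) hoop left (2.25, 1.75, 0.84) driver (-0.5, 0.0, 0.52)
```

View pics/f5.png

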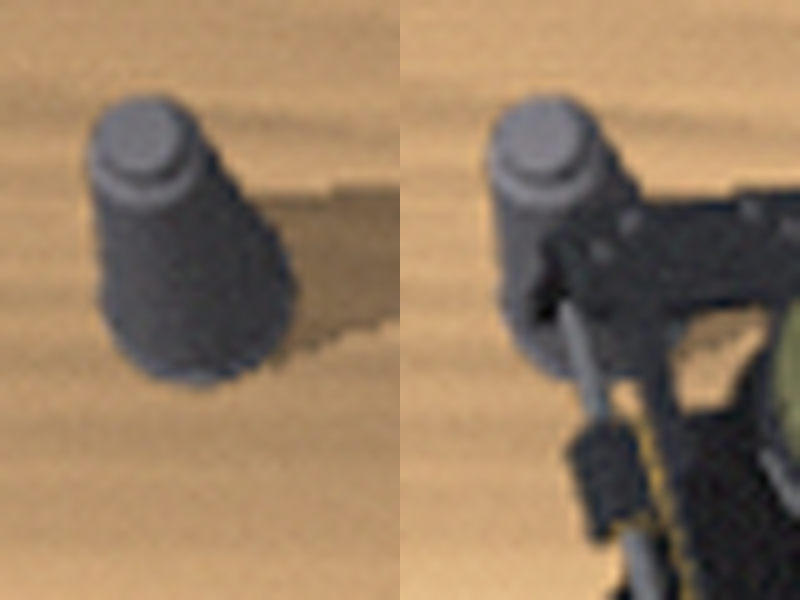

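Cone_b has not moved (template shift 0), and the hoop has shifted 2 px, which is 5–6 mm. The force on the bar is now forward (+4.6 N), so the lever is past the dead point and pulling the bar along. I'll give it a few millimetres to seat.

{"fn": "jog_arm", "kwargs": {
  "increments": [
    {"tx": 0,"ty": 1,"tz": 0,"wx": 0,"wy": 0,"wz": 0.003,"gripper": 0},
    {"tx": -0.5,"ty": 2,"tz": 0,"wx": 0,"wy": 0,"wz": 0.005,"gripper": 0},
    {"tx": -1,"ty": 3,"tz": 0,"wx": -0.002,"wy": 0,"wz": 0.008,"gripper": 0},
    {"tx": -1,"ty": 3.5,"tz": 0,"wx": -0.002,"wy": 0,"wz": 0.008,"gripper": 0},
    {"tx": -1,"ty": 3.5,"tz": 0,"wx": -0.002,"wy": 0,"wz": 0.008,"gripper": 0}
  ]
}}

```text
time: 9.87
position: [0.5783, 0.1206, 0.0353]
tool_rot: [-1.646, -2.231, -0.356]
ft_force: [-0.4, 0.2, -1.4]
grip_width: 0.246
grip_force: 60.0
```

```bash
cat > chk.py <<'E'
from h import *
import sys
p,R,s=cur();z=R[:,2]
g=p-.019*z;print(s['time'],'grasp',g.round(4),'F',s['ft_force'].round(1))
r=g[:2]-[.6155,-.008];u=np.array([-.2198,.9755]);print('r along',r@u,'behind',r@np.array([-.9755,-.2198]),'head',np.degrees(np.arctan2(R[1,0],R[0,0])))
print('cone lateral',(np.array([.694,.143])-g[:2])@(R[:2,1]/np.linalg.norm(R[:2,1])))
E
python3 chk.py
```

```text
9.8667 grasp [0.5807 0.113  0.0526] F [-0.4  0.2 -1.4]
r along 0.12573013001625266 behind 0.007362953083749293 head 107.12458818550796
cone lateral 0.11711281727944733
```

The force is now about zero, so the lever is home with free play in the socket. Lifting the bar straight off.

{"fn": "jog_arm", "kwargs": {
  "increments": [
    {"tx": 4,"ty": 0,"tz": -9,"wx": 0,"wy": 0,"wz": 0,"gripper": 0},
    {"tx": 10,"ty": 0,"tz": -22,"wx": 0,"wy": 0,"wz": 0,"gripper": 0},
    {"tx": 18,"ty": 0,"tz": -40,"wx": 0,"wy": 0,"wz": 0,"gripper": 0},
    {"tx": 26,"ty": 0,"tz": -58,"wx": 0,"wy": 0,"wz": 0,"gripper": 0},
    {"tx": 33,"ty": 0,"tz": -73,"wx": 0,"wy": 0,"wz": 0,"gripper": 0}
  ]
}}

```text
time: 10.28
position: [0.5797, 0.1204, 0.1186]
tool_rot: [-1.647, -2.233, -0.36]
ft_force: [-0.9, 0.6, -2.2]
grip_width: 0.251
grip_force: 60.0
```

```bash
python3 chk.py; python3 - <<'E'
from fit import *
t=cv2.imread('pics/t0.png');d=img('top','t6.png')
# tray fit from first picture: outer rim outline of the tray (top z=.022): edges by saturation/brightness differ little -> print blue profile
g=cv2.cvtColor(t,cv2.COLOR_BGR2GRAY)
print('row225',g[225,380:460].tolist()); print('row195',g[195,380:455].tolist())
print('col420',g[170:190,420].tolist(),g[262:285,420].tolist())
print('col400',g[170:192,400].tolist(),'col440',g[262:285,440].tolist())
h=cv2.cvtColor(t,cv2.COLOR_BGR2HSV)[...,1]
ys,xs=np.where(h[220:250,390:415]<60);print('spacer px',xs.min()+390,xs.max()+390,ys.min()+220,ys.max()+220,xs.mean()+390,ys.mean()+220)
E
```

```text
10.2833 grasp [0.582  0.1128 0.1359] F [-0.9  0.6 -2.2]
r along 0.12525286441368697 behind 0.006147783680562538 head 107.20501463858378
cone lateral 0.1159393889742934
row225 [145, 151, 147, 145, 149, 146, 147, 147, 148, 148, 151, 145, 135, 120, 122, 180, 132, 81, 164, 204, 212, 203, 203, 204, 203, 208, 195, 137, 111, 160, 165, 154, 160, 165, 167, 166, 162, 161, 159, 165, 170, 182, 187, 184, 182, 179, 180, 184, 187, 191, 190, 187, 189, 186, 183, 179, 185, 168, 128, 136, 181, 128, 97, 97, 142, 153, 151, 150, 150, 149, 149, 150, 148, 151, 150, 151, 151, 147, 151, 154]
row195 [174, 176, 177, 179, 176, 173, 175, 169, 132, 105, 180, 132, 111, 113, 108, 165, 178, 178, 174, 159, 163, 164, 167, 166, 161, 161, 160, 164, 165, 169, 166, 166, 165, 161, 168, 171, 170, 178, 186, 182, 183, 181, 188, 188, 189, 191, 190, 187, 183, 180, 183, 191, 155, 124, 179, 176, 126, 111, 106, 165, 172, 170, 170, 168, 168, 167, 168, 167, 168, 169, 164, 165, 168, 165, 167]
col420 [101, 135, 148, 147, 147, 152, 155, 155, 163, 180, 130, 153, 190, 187, 188, 186, 186, 186, 185, 184] [172, 171, 173, 170, 173, 171, 167, 168, 168, 170, 127, 147, 157, 142, 149, 157, 165, 165, 167, 166, 157, 151, 155]
col400 [147, 116, 111, 139, 150, 151, 157, 159, 154, 147, 138, 163, 125, 118, 156, 167, 166, 168, 171, 168, 166, 164] col440 [184, 190, 187, 189, 189, 190, 191, 192, 146, 154, 138, 133, 161, 162, 156, 158, 167, 165, 158, 155, 163, 159, 160]
spacer px 397 409 223 241 403.14054054054054 231.75135135135136
```

```bash
python3 - <<'E'
from h import *
d=img('top');P=lambda u,v,z=.022:ray(d,u,v,z)[:2]
L1,L2,R1,R2=P(395,225),P(390,195),P(440,225),P(434.5,195)
F,N=P(420,179.3),P(420,273.5)
print(L1,L2,R1,R2,F,N)
ul=(L2-L1)/np.linalg.norm(L2-L1);ur=(R2-R1)/np.linalg.norm(R2-R1);print(np.arctan2(ul[1],ul[0]),np.arctan2(ur[1],ur[0]))
u=ul+ur;u/=np.linalg.norm(u);n=np.array([-u[1],u[0]]);print('width',(L1-R1)@n,(L2-R2)@n,'len',(F-N)@u)
cy=((L1+R1)@n+(L2+R2)@n)/4;cx=(F+N)@u/2;c=cx*u+cy*n;print('centre',c,'yaw',np.arctan2(u[1],u[0]))
sp=P(403.1,231.75,.021);print('spacer',sp,'in tray',(sp-c)@u,(sp-c)@n)
o=P(413,156,.11);print('oil in tray',(o-c)@u,(o-c)@n)
E
```

```text
[ 0.51704961 -0.32305359] [ 0.60287113 -0.31037691] [ 0.52072249 -0.44900999] [ 0.60659304 -0.43653779] [ 0.65143801 -0.39669715] [ 0.38417233 -0.38925907]
0.14664937209549128 0.14423564718286708
width 0.12515884954742917 0.12536826944218496 len 0.26336585211705826
centre [ 0.51683177 -0.3863327 ] yaw 0.14544250963917915
spacer [ 0.49877132 -0.3455708 ] in tray -0.011962129587591259 0.04294904124484527
oil in tray 0.17685793479417783 0.0065744251676827774
```

The tray fit checks out: width 125 mm between rim centres, length 263 mm, and the spacer at 43 mm from the middle line. Now I'll plan the carry.

```bash
cat > way.py <<'E'
# way.py x y z headingdeg nrows : first 5 of nrows interpolated rows from the present pose to the target
import sys
from h import *
x,y,z,hd,n=map(float,sys.argv[1:])
p,R0,s=cur();h0=np.degrees(np.arctan2(R0[1,0],R0[0,0]))%360;print(s['time'],p.round(4),h0.round(2),s['ft_force'].round(1),'J',s['joint_positions'].round(2))
for i in range(1,6):
    f=min(1,i/n);q=p+f*(np.array([x,y,z])-p);print(inc(p,R0,q,tool(np.radians(h0+f*(hd-h0)),.42)))
E
python3 way.py .5113 -.4023 .165 188.3 15
```

```text
10.3833 [0.5816 0.1207 0.1204] 107.36 [ 1.6 -0.5 -2.3] J [-0.3   0.38  0.36  1.68 -0.56  1.3   0.56]
[-27.8, -14.8, -16.0, 0.046, -0.008, -0.086]
[-55.5, -29.5, -32.1, 0.085, -0.008, -0.172]
[-83.3, -44.3, -48.1, 0.123, -0.007, -0.258]
[-111.1, -59.0, -64.2, 0.162, -0.007, -0.343]
[-138.8, -73.8, -80.2, 0.201, -0.007, -0.429]
```

{"fn": "jog_arm", "kwargs": {
  "increments": [
    {"tx": -28,"ty": -15,"tz": -18,"wx": 0.045,"wy": -0.008,"wz": -0.086,"gripper": 0},
    {"tx": -55.5,"ty": -30,"tz": -34,"wx": 0.085,"wy": -0.008,"wz": -0.172,"gripper": 0},
    {"tx": -83,"ty": -44,"tz": -50,"wx": 0.123,"wy": -0.007,"wz": -0.258,"gripper": 0},
    {"tx": -111,"ty": -59,"tz": -66,"wx": 0.162,"wy": -0.007,"wz": -0.343,"gripper": 0},
    {"tx": -139,"ty": -74,"tz": -82,"wx": 0.2,"wy": -0.007,"wz": -0.429,"gripper": 0}
  ]
}}

```text
time: 10.8
position: [0.5554, -0.0562, 0.1323]
tool_rot: [-1.06, -2.526, -0.22]
ft_force: [0.6, -0.6, -3.2]
grip_width: 0.246
grip_force: 60.0
```

```bash
python3 way.py .5113 -.4023 .165 188.3 10
```

```text
10.8 [ 0.5554 -0.0562  0.1323] 134.42 [ 0.6 -0.6 -3.2] J [-0.08  0.48  0.38  1.52 -0.37  1.56  1.15]
[-18.4, -27.4, -11.7, 0.032, -0.004, -0.086]
[-36.7, -54.9, -23.4, 0.071, -0.005, -0.172]
[-55.1, -82.3, -35.1, 0.109, -0.005, -0.257]
[-73.5, -109.8, -46.8, 0.148, -0.005, -0.343]
[-91.8, -137.2, -58.6, 0.186, -0.005, -0.429]
```

{"fn": "jog_arm", "kwargs": {
  "increments": [
    {"tx": -18,"ty": -27,"tz": -14,"wx": 0.032,"wy": -0.004,"wz": -0.086,"gripper": 0},
    {"tx": -37,"ty": -55,"tz": -26,"wx": 0.071,"wy": -0.005,"wz": -0.172,"gripper": 0},
    {"tx": -55,"ty": -82,"tz": -38,"wx": 0.109,"wy": -0.005,"wz": -0.257,"gripper": 0},
    {"tx": -73,"ty": -110,"tz": -50,"wx": 0.148,"wy": -0.005,"wz": -0.343,"gripper": 0},
    {"tx": -92,"ty": -137,"tz": -62,"wx": 0.186,"wy": -0.005,"wz": -0.429,"gripper": 0}
  ]
}}

```text
time: 11.22
position: [0.5339, -0.2298, 0.1516]
tool_rot: [-0.441, -2.689, -0.096]
ft_force: [0.9, 0.6, -2.6]
grip_width: 0.247
grip_force: 60.0
```

```bash
python3 way.py .5113 -.4023 .15 188.3 5
```

```text
11.2167 [ 0.5339 -0.2298  0.1516] 161.38 [ 0.9  0.6 -2.6] J [ 0.09  0.57  0.39  1.35 -0.15  1.67  1.73]
[-6.3, -34.1, -2.5, 0.04, -0.001, -0.086]
[-12.5, -68.3, -5.0, 0.078, -0.001, -0.172]
[-18.8, -102.4, -7.5, 0.116, -0.001, -0.257]
[-25.1, -136.6, -10.0, 0.155, -0.0, -0.343]
[-31.3, -170.7, -12.5, 0.193, -0.0, -0.429]
```

{"fn": "jog_arm", "kwargs": {
  "increments": [
    {"tx": -6,"ty": -34,"tz": -2.5,"wx": 0.04,"wy": 0,"wz": -0.086,"gripper": 0},
    {"tx": -12.5,"ty": -68,"tz": -5,"wx": 0.078,"wy": 0,"wz": -0.172,"gripper": 0},
    {"tx": -19,"ty": -102,"tz": -7.5,"wx": 0.116,"wy": 0,"wz": -0.257,"gripper": 0},
    {"tx": -25,"ty": -137,"tz": -10,"wx": 0.155,"wy": 0,"wz": -0.343,"gripper": 0},
    {"tx": -31,"ty": -171,"tz": -12.5,"wx": 0.193,"wy": 0,"wz": -0.429,"gripper": 0}
  ]
}}

```text
time: 11.63
position: [0.5104, -0.4019, 0.1497]
tool_rot: [0.198, -2.715, 0.041]
ft_force: [0.9, -0.4, -2.7]
grip_width: 0.247
grip_force: 60.0
```

{"fn": "jog_arm", "kwargs": {
  "increments": [
    {"tx": 0,"ty": 0,"tz": 0,"wx": 0,"wy": 0,"wz": 0,"gripper": 0},
    {"tx": 0,"ty": 0,"tz": 0,"wx": 0,"wy": 0,"wz": 0,"gripper": 0},
    {"tx": -8,"ty": 0,"tz": 18,"wx": 0,"wy": 0,"wz": 0,"gripper": 0},
    {"tx": -16,"ty": 0,"tz": 37,"wx": 0,"wy": 0,"wz": 0,"gripper": 0},
    {"tx": -25,"ty": 0,"tz": 55,"wx": 0,"wy": 0,"wz": 0,"gripper": 0}
  ]
}}

```text
time: 12.05
position: [0.5121, -0.399, 0.0892]
tool_rot: [0.192, -2.718, 0.04]
ft_force: [0.1, 0.6, -2.8]
grip_width: 0.245
grip_force: 60.0
```

```bash
python3 way.py .5113 -.4023 .045 188.3 3; python3 - <<'E'
from fit import *
# bar in hand: side view silhouette vs TCP prediction (lateral/height) , and lever/hoop check in top view
t=img('top','t7.png');s=img('side','s7.png')
p,R,st=cur();b=R[:,0].copy();b[2]=0;b/=np.linalg.norm(b);o=p+.0166*b
t0=cv2.imread('pics/t0.png');g=cv2.cvtColor(t['color'],cv2.COLOR_BGR2GRAY)
x=t['color']
pv=np.array([.6155,-.008])
for hd in(102.7,108,114):
    a=np.radians(hd);d=np.array([np.cos(a),np.sin(a)]);print(hd,[int(g[int(round(v)),int(round(u))]) for r in(.03,.045,.06,.074) for u,v in[proj(t,[*(pv+r*d),.05])]], [proj(t,[*(pv+r*d),.05]) for r in(.03,.074)])
print(g[172:196,254:292])
E
```

```text
12.05 [ 0.5121 -0.399   0.0892] 188.09 [ 0.1  0.6 -2.8] J [0.25 0.68 0.36 1.31 0.05 1.5  2.28]
[-5.6, -1.1, 13.6, 0.001, 0.002, -0.001]
[-11.2, -2.1, 27.3, 0.002, 0.002, -0.002]
[-16.8, -3.2, 40.9, 0.002, 0.002, -0.003]
[-16.8, -3.2, 40.9, 0.002, 0.002, -0.003]
[-16.8, -3.2, 40.9, 0.002, 0.002, -0.003]
102.7 [181, 177, 180, 183] [[272.8, 187.1], [257.2, 190.1]]
108 [182, 157, 152, 151] [[273.0, 188.1], [257.7, 192.4]]
114 [163, 104, 151, 174] [[273.4, 189.1], [258.6, 195.0]]
[[157 158 157 158 157 156 153 158 158 156 155 156 154 160 169 157 143 140
  143 142 140 141 140 142 138 140 143 142 143 141 140 141 138 139 141 144
  140 141]
 [153 155 152 154 154 155 155 154 155 154 155 153 152 160 159 147 139 137
  142 138 140 142 139 140 137 142 140 139 140 142 141 136 141 143 143 138
  140 141]
 [154 151 152 148 152 148 148 149 149 150 148 147 148 148 150 152 143 139
  139 139 141 140 139 141 138 137 140 144 141 140 139 139 139 139 141 144
  145 140]
 [154 154 155 155 154 153 151 155 154 150 151 153 154 152 152 158 144 140
  141 140 141 141 140 141 139 143 141 140 140 140 139 140 140 140 139
[... 2496 characters left out ...]
  90  96  90  87  68  72  62  66  53  45  50  81  89
   78  76]
 [182 183 174 165 151 135 131 146 126 104 107 109 126 114  95  84  88  88
   87  88  87  94  77  89  94 119 129 110  93  73  57  72 111 122 102  89
   91  89]
 [180 181 172 124  99 106 103 120 140 151 159 161 170 132  95  90 115 124
  111  98  98 104  73  86  91 135 146 140 132 125 119 123 144 145 128 125
  126 129]
 [180 181 181 160 153 162 163 167 176 182 180 178 181 140 123 123 136 142
  115 102  95 108  76  88  94 130 140 138 140 141 141 143 140 142 145 141
  141 143]
 [176 172 174 176 174 174 174 180 173 172 169 169 170 142 135 138 136 139
  119 103  98 103  78  90  92 134 138 140 139 142 138 142 141 144 142 143
  141 143]]
```

The top view, read numerically, puts the bright stub exactly on the 102.7° locked heading, so the lever is home. Lowering the bar into the tray.

{"fn": "jog_arm", "kwargs": {
  "increments": [
    {"tx": -7,"ty": -3,"tz": 16,"wx": 0,"wy": 0.002,"wz": -0.003,"gripper": 0},
    {"tx": -14,"ty": -3,"tz": 33,"wx": 0,"wy": 0.002,"wz": -0.003,"gripper": 0},
    {"tx": -21,"ty": -3,"tz": 48,"wx": 0,"wy": 0.002,"wz": -0.003,"gripper": 0},
    {"tx": -26,"ty": -3,"tz": 60,"wx": 0,"wy": 0.002,"wz": -0.003,"gripper": 0},
    {"tx": -29,"ty": -3,"tz": 66,"wx": 0,"wy": 0.002,"wz": -0.003,"gripper": 0}
  ]
}}

```text
time: 12.57
position: [0.5106, -0.4031, 0.0159]
tool_rot: [0.196, -2.712, 0.039]
ft_force: [0.7, -0.1, -3.3]
grip_width: 0.248
grip_force: 60.0
```

```bash
python3 way.py .5113 -.4023 .0105 188.3 1|head -2
```

```text
12.5667 [ 0.5106 -0.4031  0.0159] 188.28 [ 0.7 -0.1 -3.3] J [0.26 0.75 0.35 1.35 0.03 1.4  2.27]
[-2.9, 0.7, 4.6, 0.003, -0.003, -0.0]
```

{"fn": "jog_arm", "kwargs": {
  "increments": [
    {"tx": -1,"ty": 0,"tz": 2,"wx": 0,"wy": 0,"wz": 0,"gripper": 0},
    {"tx": -2.5,"ty": 0,"tz": 4.5,"wx": 0,"wy": 0,"wz": 0,"gripper": 0},
    {"tx": -2.5,"ty": 0,"tz": 5,"wx": 0,"wy": 0,"wz": 0,"gripper": 0},
    {"tx": -2.5,"ty": 0,"tz": 5,"wx": 0,"wy": 0,"wz": 0,"gripper": 0},
    {"tx": -2.5,"ty": 0,"tz": 5,"wx": 0,"wy": 0,"wz": 0,"gripper": 0}
  ]
}}

```text
time: 12.98
position: [0.5121, -0.4043, 0.0134]
tool_rot: [0.195, -2.715, 0.043]
ft_force: [0.9, 0.2, -3.0]
grip_width: 0.25
grip_force: 60.0
```

{"fn": "jog_arm", "kwargs": {
  "increments": [
    {"tx": -0.5,"ty": 0,"tz": 1.5,"wx": 0,"wy": 0,"wz": 0,"gripper": 0},
    {"tx": -1,"ty": 0,"tz": 2.5,"wx": 0,"wy": 0,"wz": 0,"gripper": 0},
    {"tx": -1,"ty": 0,"tz": 2.5,"wx": 0,"wy": 0,"wz": 0,"gripper": 0},
    {"tx": -1,"ty": 0,"tz": 2.5,"wx": 0,"wy": 0,"wz": 0,"gripper": 0},
    {"tx": -1,"ty": 0,"tz": 2.5,"wx": 0,"wy": 0,"wz": 0,"gripper": 0}
  ]
}}

```text
time: 13.4
position: [0.5119, -0.4044, 0.0112]
tool_rot: [0.195, -2.715, 0.043]
ft_force: [-0.3, 1.2, 5.6]
grip_width: 0.246
grip_force: 60.0
```

The force has gone from -3 to +5.6 N, so the bar is on the tray floor. Releasing with a small opening, then retreating straight up.

{"fn": "jog_arm", "kwargs": {
  "increments": [
    {"tx": 0,"ty": 0,"tz": 0,"wx": 0,"wy": 0,"wz": 0,"gripper": 0.42},
    {"tx": 0,"ty": 0,"tz": 0,"wx": 0,"wy": 0,"wz": 0,"gripper": 0.42},
    {"tx": 0,"ty": 0,"tz": 0,"wx": 0,"wy": 0,"wz": 0,"gripper": 0.42},
    {"tx": 0,"ty": 0,"tz": 0,"wx": 0,"wy": 0,"wz": 0,"gripper": 0.42},
    {"tx": 0,"ty": 0,"tz": 0,"wx": 0,"wy": 0,"wz": 0,"gripper": 0.42}
  ]
}}

```text
time: 13.82
position: [0.5113, -0.4039, 0.0096]
tool_rot: [0.195, -2.714, 0.041]
ft_force: [0.2, -0.2, 0.3]
grip_width: 0.41
grip_force: 0.3
```

{"fn": "jog_arm", "kwargs": {
  "increments": [
    {"tx": 4,"ty": 0,"tz": -9,"wx": 0,"wy": 0,"wz": 0,"gripper": 0.42},
    {"tx": 12,"ty": 0,"tz": -27,"wx": 0,"wy": 0,"wz": 0,"gripper": 0.42},
    {"tx": 25,"ty": 0,"tz": -56,"wx": 0,"wy": 0,"wz": 0,"gripper": 0.42},
    {"tx": 38,"ty": 0,"tz": -86,"wx": 0,"wy": 0,"wz": 0,"gripper": 0.42},
    {"tx": 52,"ty": 0,"tz": -117,"wx": 0,"wy": 0,"wz": 0,"gripper": 0.42}
  ]
}}

```text
time: 14.23
position: [0.5115, -0.4037, 0.1394]
tool_rot: [0.195, -2.713, 0.041]
ft_force: [0.3, 0.2, -0.6]
grip_width: 0.421
grip_force: 0.0
```

```bash
python3 - <<'E'
from fit import *
t=img('top','t8.png');s=img('side','s8.png');print(cur()[0],cur()[2]['grip_width'])
print([(np.round(b['bbox']),round(b['conf'],2)) for b in vision.spot_in('top','ext_bar')],[(np.round(b['bbox']),round(b['conf'],2)) for b in vision.spot_in('side','ext_bar')])
q=[.4944,-.4046,np.radians(188.3),.005]
C=lambda d,z:[proj(d,x) for x in place(np.array([[-.125,-.013,z],[-.125,.013,z],[.075,.011,z],[.075,-.011,z]]),q)]
print('pred top',C(t,.03),'side',C(s,.03),C(s,0))
t0=cv2.imread('pics/t0.png');s0=cv2.imread('pics/s0.png')
r=(345,245,450,350)
m=((mask(s,r)>.5)&(mask({'color':s0},r)<.5)).astype(np.uint8)
n,l,st,c=cv2.connectedComponentsWithStats(m);print([x.tolist() for x in st[1:] if x[4]>15])
S=sil(s,BAR,q,r);print('IoU side',((m>0)&(S>.5)).sum()/((m>0)|(S>.5)).sum())
obs=[(s,r,m.astype(float))]
def f(z):
    return np.sum((sil(s,BAR,[*q[:3],z],r)-m)**2)
print([(z,round(f(z),1)) for z in(0,.005,.01,.015,.02)])
E
```

```text
[ 0.51431557 -0.40645901  0.14541571] 0.41935510212453253
[(array([147., 294., 222., 314.]), 0.92), (array([423., 232., 436., 264.]), 0.62)] [(array([ 98., 204., 159., 238.]), 0.85), (array([378., 262., 427., 331.]), 0.62)]
pred top [[413.5, 190.0], [422.6, 188.9], [434.5, 259.7], [426.6, 260.6]] side [[413.0, 260.2], [424.9, 264.8], [387.9, 322.7], [376.4, 317.2]] [[410.4, 270.8], [422.1, 275.5], [385.3, 334.1], [374.1, 328.6]]
[[32, 16, 49, 72, 1160]]
IoU side 0.8361027190332326
[(0, np.float64(179.4)), (0.005, np.float64(185.5)), (0.01, np.float64(265.7)), (0.015, np.float64(387.7)), (0.02, np.float64(513.7))]
```

```bash
python3 - <<'E'
from h import *
def sh(a,b,box,m=6):
    x0,y0,x1,y1=box;k=4;A=cv2.imread('pics/'+a);B=cv2.imread('pics/'+b)
    T=cv2.resize(A[y0:y1,x0:x1],None,fx=k,fy=k,interpolation=cv2.INTER_CUBIC)
    I=cv2.resize(B[y0-m:y1+m,x0-m:x1+m],None,fx=k,fy=k,interpolation=cv2.INTER_CUBIC)
    r=cv2.matchTemplate(I,T,cv2.TM_CCOEFF_NORMED);_,v,_,l=cv2.minMaxLoc(r);return (l[0]/k-m,l[1]/k-m,round(v,2))
for n,b in dict(cone_b=(217,138,244,176),cone_a=(104,213,140,245),tin=(232,228,256,248),bracket=(172,174,199,236),driver=(278,134,345,153),oil=(395,150,420,178),hoopY=(325,265,370,320),barY=(144,290,226,320),spacer=(395,220,412,246)).items(): print('top',n,sh('t0.png','t8.png',b))
for n,b in dict(jar=(280,220,310,266),spacer=(360,278,385,302),oil=(408,210,436,262),cone_b=(258,133,282,188),tin=(210,205,233,222)).items(): print('side',n,sh('s0.png','s8.png',b))
print('hoop t7',sh('t0.png','t7.png',(311,170,345,210)), [(np.round(b['bbox']),round(b['conf'],2)) for b in vision.spot_in('side','jar')])
E
```

```text
top cone_b (0.0, 0.0, 1.0)
top cone_a (0.0, 0.0, 1.0)
top tin (0.0, 0.0, 1.0)
top bracket (0.0, 0.0, 0.95)
top driver (0.0, 0.0, 1.0)
top oil (0.0, 0.0, 0.84)
top hoopY (4.75, -6.0, 0.24)
top barY (0.0, 0.0, 0.6)
top spacer (-6.0, -6.0, 0.23)
side jar (0.25, 0.25, 0.97)
side spacer (0.0, 0.0, 1.0)
side oil (1.75, 0.5, 0.65)
side cone_b (0.0, 0.0, 0.99)
side tin (0.0, 0.0, 1.0)
hoop t7 (2.25, 0.0, 0.95) [(array([285., 219., 306., 262.]), 0.94)]
```

{"fn": "jog_arm", "kwargs": {
  "increments": [
    {"tx": 4,"ty": 0,"tz": -10,"wx": 0,"wy": 0,"wz": 0,"gripper": 0.42},
    {"tx": 12,"ty": 0,"tz": -28,"wx": 0,"wy": 0,"wz": 0,"gripper": 0.42},
    {"tx": 20,"ty": 0,"tz": -45,"wx": 0,"wy": 0,"wz": 0,"gripper": 0.42},
    {"tx": 22,"ty": 0,"tz": -50,"wx": 0,"wy": 0,"wz": 0,"gripper": 0.42},
    {"tx": 22,"ty": 0,"tz": -50,"wx": 0,"wy": 0,"wz": 0,"gripper": 0.42}
  ]
}}

```text
time: 14.9
position: [0.5127, -0.4043, 0.1937]
tool_rot: [0.195, -2.716, 0.043]
ft_force: [0.5, 0.1, -0.4]
grip_width: 0.417
grip_force: 0.0
```

```bash
python3 -c "
from bench import ctrl
print(ctrl.close_job())"
```

```text
the job is handed in; nothing more can be done
None
```

The job is handed in: the lever is locked home with the hoop pushed about 6 mm towards the fence, the bar lies flat in the tray beside the block, and no other object I could check had moved (the arm hid the yellow hoop in the last pictures).

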